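# Check in the palette-knife kit

### The job

Check the painting kit in after class: lay every tool that is on the table flat and fully home in its own cut-out of the shadow tray, then slide the tray's lock switch all the way across from red to green. After that take the scanner, hold its window about 8 cm squarely in front of the middle of the tray's sloping label, steady for three seconds, and lay the scanner back fully home in its dock, leaving the paint jar and the paint tube where they are.

Things in the scene. Friction and masses are not known exactly. Their poses are not given: they have to be found in the camera images.
- knife_c (a point): Palette knife: orange handle 24 mm wide running from x = -55 to +30 mm, round-ended steel blade 34 mm wide, 4 mm thick, from x = 40 to 105 mm. Handle 24 mm high, head at the underside's level. This point: on the handle's centre line half-way up (12 mm above its flat underside), near the balance point. x points to the head, z up. Absent in some runs.
- scraper_c (a point): Scraper: blue handle 26 mm wide from x = -55 to +25 mm, wide steel blade 66 mm wide, 4 mm thick, from x = 35 to 70 mm. Handle 24 mm high, head at the underside's level. This point: on the handle's centre line half-way up (12 mm above its flat underside), near the balance point. x points to the head, z up. Absent in some runs.
- mixer_c (a point): Mixing knife: dark wooden handle 32 mm wide from x = -55 to +30 mm, narrow steel blade 14 mm wide, 4 mm thick, to x = 104 mm. Handle 24 mm high, head at the underside's level. This point: on the handle's centre line half-way up (12 mm above its flat underside), near the balance point. x points to the head, z up. Absent in some runs.
- roller_c (a point): Ink roller: red handle 22 mm wide from x = -55 to +25 mm, dark rubber roller 24 mm in diameter and 56 mm wide across y, from x = 43 to 67 mm. Handle 24 mm high, head at the underside's level. This point: on the handle's centre line half-way up (12 mm above its flat underside), near the balance point. x points to the head, z up. Absent in some runs.
- pocket_knife (a point): Cut-out of the palette knife in the tray: it lies fully home when point knife_c and its axes coincide with this point and its axes (x to the head end, z up). Tool's outline with 3 mm to spare all round, 9 mm deep; this point is 12 mm above its yellow floor, 3 mm above the tray's top face (15 mm of handle stand proud). Stays empty if its tool is absent.
- pocket_scraper (a point): Cut-out of the scraper in the tray: it lies fully home when point scraper_c and its axes coincide with this point and its axes (x to the head end, z up). Tool's outline with 3 mm to spare all round, 9 mm deep; this point is 12 mm above its yellow floor, 3 mm above the tray's top face (15 mm of handle stand proud). Stays empty if its tool is absent.
- pocket_mixer (a point): Cut-out of the mixing knife in the tray: it lies fully home when point mixer_c and its axes coincide with this point and its axes (x to the head end, z up). Tool's outline with 3 mm to spare all round, 9 mm deep; this point is 12 mm above its yellow floor, 3 mm above the tray's top face (15 mm of handle stand proud). Stays empty if its tool is absent.
- pocket_roller (a point): Cut-out of the ink roller in the tray: it lies fully home when point roller_c and its axes coincide with this point and its axes (x to the head end, z up). Tool's outline with 3 mm to spare all round, 9 mm deep; this point is 12 mm above its yellow floor, 3 mm above the tray's top face (15 mm of handle stand proud). Stays empty if its tool is absent.
- tray: Shadow tray, fixed to the table: 260 mm (x) by 250 mm (y), black foam with four cut-outs over a yellow floor, top face 14 mm above the table. Origin: centre of its underside. x runs from the lock-switch end to the sloping label rail (up to 40 mm high); cut-outs from +y to -y: ink roller, palette knife, scraper, mixing knife, centre lines 60 mm apart.
- lock (a joint): Tray's lock switch, a white slide in the strip at the tray's -x end. 0 = open (ridge towards the red patch), 0.014 = locked (ridge towards the green patch), in m; it slides towards the tray's +y. A detent in the middle resists with about 3 N and then snaps over to the nearer end; it stays there by itself.
- lock_ridge (a point): Middle of the small orange ridge on the lock switch (moves with it): the ridge is 18 mm long along the tray's x, 5 mm wide along the tray's y and rises 7 mm above the tray's top face; this point is half-way up it. The strip is free for 80 mm either way along y; handle butts are 25 mm away along x. Tray's axes.
- label (a point): Middle of the white bar-code label (60 x 34 mm) on the tray's rail. z points straight out of the label: the face leans 30 degrees from horizontal towards the tray's switch end; y is along the tray's y.
- scanner_c (a point): Hand scanner: grey bar body 34 mm wide (y), 28 mm high, from x = -60 to +40 mm, and a black head 50 mm wide from x = 40 to 88 mm, 28 mm high. This point: body's centre line, half-way up (14 mm above the flat underside). x to the head, z up. About 160 g, balances near x = +9 mm.
- scanner_window (a point): Centre of the red scan window in the UNDERSIDE of the scanner's head, 64 mm along x from point scanner_c and 14 mm below it; same axes as the scanner. It looks out along the scanner's -z.
- dock_seat (a point): The scanner's dock (white block 190 x 80 x 14 mm, cut-out with green floor, fixed): the scanner is fully home when point scanner_c and its axes coincide with this point and its axes (14 mm above the floor of the 9 mm deep cut-out, 3 mm to spare all round). The scanner starts there, window down.
- paint_jar: Bystander: small purple paint jar with white cap, 44 mm across, 42 mm tall; stands among the tools (origin: centre of its underside).
- paint_tube: Bystander: white paint tube with black cap, 110 mm long, lying flat.
Not all that is in view belongs to the job. Leave any yellow look-alike of the part that bears scanner_c alone.

How it is judged:
On the way, in this order (a step that is already met when the one before it is completed fails the run):
1. every tool present lies home in its own cut-out (horizontal distance between knife_c and pocket_knife below 0.0075 m and z of knife_c in the frame of pocket_knife between -0.004 and 0.004 m and angle between the x axis of knife_c and the x axis of pocket_knife, either way round below 0.1 rad and angle between the z axis of knife_c and the z axis of pocket_knife, either way round below 0.1 rad and horizontal distance between scraper_c and pocket_scraper below 0.0075 m and z of scraper_c in the frame of pocket_scraper between -0.004 and 0.004 m and angle between the x axis of scraper_c and the x axis of pocket_scraper, either way round below 0.1 rad and angle between the z axis of scraper_c and the z axis of pocket_scraper, either way round below 0.1 rad and horizontal distance between mixer_c and pocket_mixer below 0.0075 m and z of mixer_c in the frame of pocket_mixer between -0.004 and 0.004 m and angle between the x axis of mixer_c and the x axis of pocket_mixer, either way round below 0.1 rad and angle between the z axis of mixer_c and the z axis of pocket_mixer, either way round below 0.1 rad and horizontal distance between roller_c and pocket_roller below 0.0075 m and z of roller_c in the frame of pocket_roller between -0.004 and 0.004 m and angle between the x axis of roller_c and the x axis of pocket_roller, either way round below 0.1 rad and angle between the z axis of roller_c and the z axis of pocket_roller, either way round below 0.1 rad), for 0.3 s.
2. the lock switch is slid across to green (value of joint lock above 0.012 m), for 0.2 s.
3. the scanner's window is held 45 to 120 mm in front of the label, within 18 mm of the line square out of its middle, facing it within 0.22 rad, for 2 s (x of scanner_window in the frame of label between -0.018 and 0.018 m and y of scanner_window in the frame of label between -0.018 and 0.018 m and z of scanner_window in the frame of label between 0.045 and 0.12 m and angle between the z axis of scanner_window and the z axis of label, either way round below 0.22 rad and angle between scanner_window's own z axis and vertical below 1.2 rad), for 2 s.
At the end, for the whole second after the job is handed in: Every tool present lies home in its own cut-out (within 7.5 mm sideways, 4 mm in height, 0.1 rad), the lock switch is at green (above 12 of its 14 mm), and the scanner lies home in its dock, window down (same tolerances) (all of step 1 and value of joint lock above 0.012 m and horizontal distance between scanner_c and dock_seat below 0.0075 m and z of scanner_c in the frame of dock_seat between -0.004 and 0.004 m and angle between the x axis of scanner_c and the x axis of dock_seat, either way round below 0.1 rad and angle between the z axis of scanner_c and the z axis of dock_seat, either way round below 0.1 rad and angle between scanner_c's own z axis and vertical below 0.3 rad); the robot touches nothing.
It fails at once if a bystander was pushed more than 5 cm from its place (distance of any of paint_jar, paint_tube from where it was at the start of the episode above 0.05 m).
It fails at once if the jar was knocked over (angle between paint_jar's own z axis and vertical above 0.8 rad).
Of knife, scraper, mixer, roller only 3 to 4 are there at a start; the rules pass over those that are not, and their reading is None.
At some moment in a run one of knife, scraper, mixer, roller may be knocked a few centimetres aside while the robot is not near it.
Once in a run the grip may slacken for a moment while it holds something.
It also fails if it takes over 210 s, if anything falls off the work surface, if the arm or the gripper's body presses on something with over 40 N, if the wrist force passes 120 N, or if a joint passes its speed limit or range.

### The arm

A 6-joint arm with a two-finger parallel gripper is mounted at the origin on the work surface. World frame = base frame: x ahead of the robot, y to its left, z up, the work surface at z = 0. Lengths are in m, angles in rad, forces in N, time in s.
With the tool pointing down it reaches from about 0.3 to 0.775 m from the base axis. Payload 14.6 kg.
Tool frame: the origin (TCP) lies midway between the tips of the shut fingers; the grasp point (between the pads) lies 19 mm behind it; z points along the fingers, y is the line along which they close (so a half turn about z gives the same grasp; the last joint's range is limited). The gripper opens to 94 mm and grips with 3 to 60 N. Pads are 16 mm wide; open, the fingers measure 119 mm over their backs; the gripper's body (75 mm by 177 mm) begins 78 mm behind the grasp point.
Start: joints at [1.076, 0.3, 1.521, -0, 1.321, -0.067], TCP at [0.228, 0.5, 0.205] pointing down, gripper open.
Joint ranges: [-3.03, 3.03], [-0.79, 2.21], [0.23, 2.52], [-1.04, 4.18], [0, 3.07], [-2.55, 2.55]. Speed limits (rad/s): [2.22, 2.22, 2.57, 3.14, 3.14, 3.14].

### API

Orientations are given as [roll, pitch, yaw] about the fixed x, y, z axes, in that order (R = Rz(yaw) Ry(pitch) Rx(roll)).
In Python, from station import telemetry, optics, ctrl gives the robot as it stands.
- The arm moves only by the tool carry_out, never from a script. Its argument "plan" is a list that holds one entry, the list of rows, each a list of 7 numbers: the shift along the tool's x, y, z in mm, then the turn, a rotation vector about the tool's x, y, z in rad, then the finger opening in mm, from 0 to 94. A call has 1 to 20 rows; each row shifts and turns the commanded pose from where the row before left it, along the tool's axes as they then stand; what a row does not reach is not made up. A row lasts 1/12 s, in which the tool goes at most 41.7 mm and 7.16 degrees, less where a joint would pass 70% of its speed; a pose out of reach is approached as far as the arm can. A call with a gripper value outside its range is refused whole. The fingers move at their own pace and stop on an object; "squeeze" is the grip in N (left out, the last holds). Time passes only in rows, so rows that do not move let the fingers close. It gives the time, the measured TCP pose, the force, the opening and the grip force at its end, in the units of the state.
- telemetry.get_obs(): the state, without advancing time (a new reading comes with each control period).
- optics.camera(name): name is "scene" or "top" or "wrist"; returns a dict with "pixels" (420x560x3 uint8, red, green, blue), "intrinsics" (3x3 intrinsics, pixels), "origin" and "rotation" of the camera in the world. Camera axes: x right, y down, z forward; pixel columns grow to the right and rows downward; lengths in m; the calibration is good to about 2 mm. A picture is of the moment at which its call begins. There is no depth.
- ctrl.hand_in(): hands the job in; it is judged then, once.
The state is a dict: "time_s": time; "qpos": joint angles; "joint_vel": joint speeds; "tau": joint torques, N m; "ee_pos": TCP position; "eef_rot": TCP orientation; "force": force on the tool from outside, world axes, zero at the start; "moment": the same for the moment, N m; "grip_width": finger opening in m; "grip_force": force on a finger pad.
Only numpy, scipy, OpenCV 4.12 (cv2) and the standard library are available. Lean on these libraries where they do the work, as an engineer would, in place of code of your own. Each camera call takes 0.05 s, during which the arm holds its last target. There are 200 camera calls.

## Working session

There is one attempt and no reset: what is moved stays moved. The work goes in short steps, Python scripts to look and compute and a tool call to move; the robot and the scene stay as the last step left them, time stands still between calls to the robot, and variables do not carry over. Pictures are saved under pics/ and viewed, at most 14 in all, crops included, and the job is handed in when it is done.

Besides the shell and the picture viewer there is one more tool, called by a JSON object that holds its "fn" and its "kwargs". carry_out: Moves the arm, as the interface text tells. Its arguments: {"type":"object","properties":{"plan":{"type":"array","items":{"type":"array","items":{"type":"array","items":{"type":"number"}}}},"squeeze":{"type":"number"}},"required":["plan"]}

```bash
mkdir -p pics
cat > h.py <<'E'
import numpy as np, cv2
from station import telemetry, optics, ctrl
from scipy.spatial.transform import Rotation as R
def snap(name,fn,crop=None,s=1):
    c=optics.camera(name); p=c["pixels"][:,:,::-1]
    cv2.imwrite(f'pics/{fn}_raw.png',p); np.savez(f'pics/{fn}.npz',K=c["intrinsics"],o=c["origin"],R=c["rotation"])
    if crop: x0,y0,x1,y1=crop; p=p[y0:y1,x0:x1]
    if s!=1: p=cv2.resize(p,None,fx=s,fy=s,interpolation=cv2.INTER_CUBIC)
    cv2.imwrite(f'pics/{fn}.png',p); return c
def px2w(fn,uv,z):
    d=np.load(f'pics/{fn}.npz'); uv=np.atleast_2d(uv)
    r=(d['R']@np.linalg.inv(d['K'])@np.c_[uv,np.ones(len(uv))].T).T
    return d['o']+r*((z-d['o'][2])/r[:,2])[:,None]
E
python3 - <<'E'
from h import *
c=snap("top","t0",s=1.42); print(c["origin"],c["rotation"],c["intrinsics"])
snap("scene","s0",s=1.42); o=telemetry.get_obs(); print(o["time_s"],o["ee_pos"],o["eef_rot"])
E
```

```text
[ 0.34772296 -0.06793176  1.17885165] [-3.02031112 -0.00766746 -1.57790017] [[473.60060747   0.         284.74870356]
 [  0.         473.60060747 208.50285714]
 [  0.           0.           1.        ]]
0.1 [0.22806668 0.50023416 0.20493538] [-3.14056043e+00 -2.71784742e-05  2.71380560e+00]
```

View pics/t0.png

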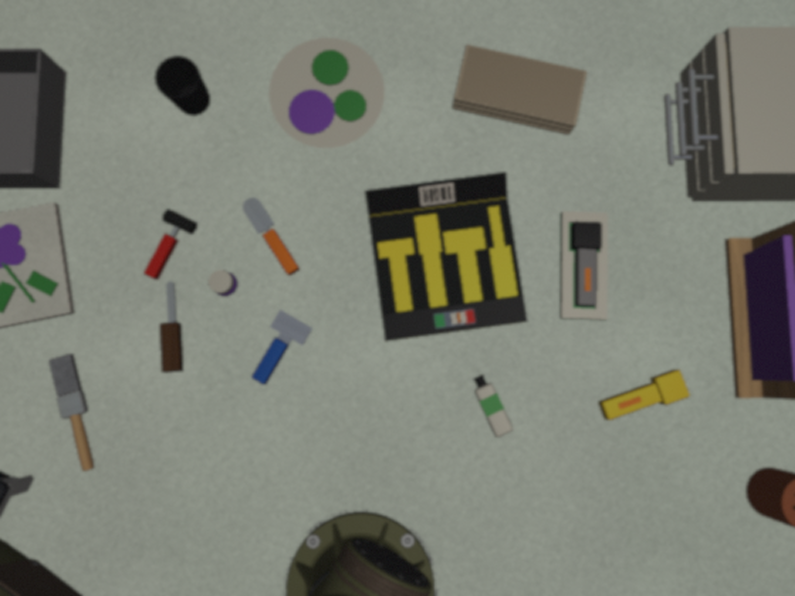

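View pics/s0.png

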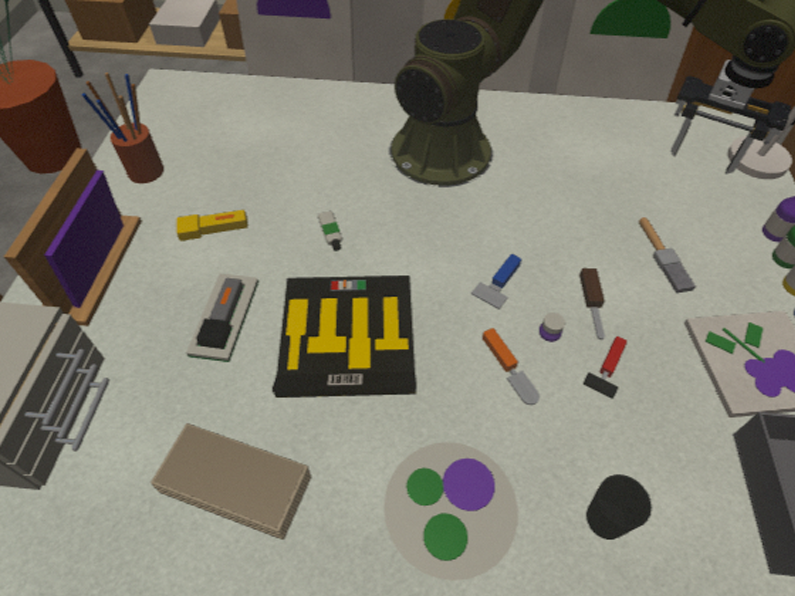

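```bash
sed -i "s/r=(d\['R'\]@/r=(R.from_euler('xyz',d['R']).as_matrix()@/" h.py
python3 - <<'E'
from h import *
p=cv2.imread('pics/t0_raw.png')
cv2.imwrite('pics/t0a.png',cv2.resize(p[115:245,250:440],None,fx=4,fy=4,interpolation=cv2.INTER_CUBIC))
hsv=cv2.cvtColor(p,cv2.COLOR_BGR2HSV)
def axis(m,z,n):
    m=m.astype(np.uint8); k,l,st,ce=cv2.connectedComponentsWithStats(m)
    for i in range(1,k):
        if st[i,4]<60: continue
        ys,xs=np.nonzero(l==i); w=px2w('t0',np.c_[xs,ys],z)[:,:2]; c=w.mean(0); u,s,vt=np.linalg.svd(w-c,full_matrices=False)
        q=(w-c)@vt.T
        print(n,st[i,4],ce[i].round(1),c.round(4),'yaw',np.arctan2(vt[0,1],vt[0,0]).round(3),'ext',np.ptp(q,axis=0).round(3))
H,S,V=hsv[...,0],hsv[...,1],hsv[...,2]; g=np.zeros_like(H,bool); g[130:275,70:230]=1
axis(g&(S>110)&(V>100)&(H>5)&(H<20),.024,'orange')
axis(g&(S>110)&(H>95)&(H<125),.024,'blue')
axis(g&(S>130)&((H<5)|(H>174)),.024,'red')
axis(g&(S>70)&(V<100)&(H<20),.024,'brown')
g[:]=0; g[115:245,250:440]=1
axis(g&(S>110)&(H>22)&(H<35),.006,'yellow')
# steel centers etc by hand from the 1.42 picture
f=lambda *a: print(px2w('t0',np.array(a)/1.42,.014).round(4)[:,:2].tolist())
f((386,340),(526,320),(455,318))
c=snap('wrist','w0'); print(c['origin'],c['rotation'],c['intrinsics'])
E
```

```text
orange 290 [197.2 176.8] [0.5688 0.1382] yaw -2.566 ext [0.083 0.022]
blue 304 [189.8 253.8] [0.3794 0.1531] yaw 2.609 ext [0.077 0.023]
red 277 [112.8 180.1] [0.5616 0.346 ] yaw 2.685 ext [0.076 0.023]
brown 72 [116.4 181.7] [0.5576 0.3369] yaw 2.688 ext [0.075 0.006]
brown 399 [120. 244.] [0.4042 0.3227] yaw -3.056 ext [0.08 0.03]
yellow 239 [307.6 145.3] [ 0.6518 -0.1372] yaw -1.439 ext [0.239 0.008]
yellow 4067 [316.6 183.2] [ 0.5544 -0.1584] yaw 1.653 ext [0.243 0.179]
[[0.4132, -0.0456], [0.4464, -0.2892], [0.4507, -0.1657]]
[0.1661306  0.52952719 0.38485751] [2.89750557e+00 1.43361903e-03 1.14388711e+00] [[322.46312367   0.         275.95467246]
 [  0.         322.46312367 210.94992302]
 [  0.           0.           1.        ]]
```

View pics/t0a.png

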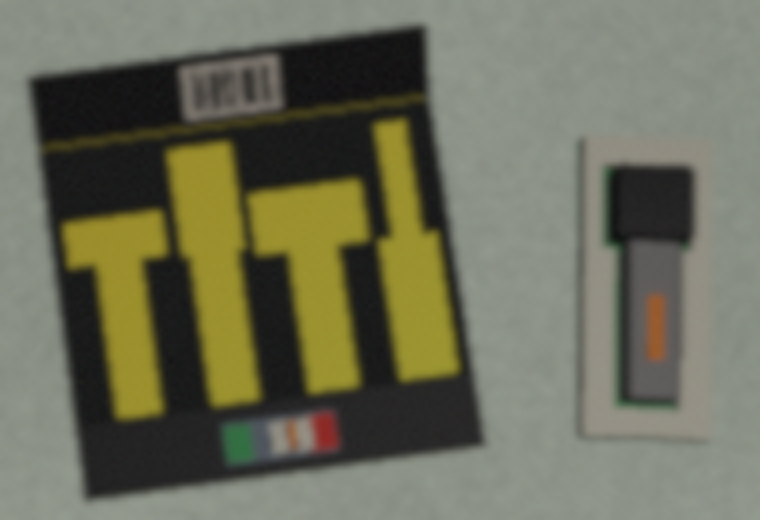

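The tray's near corners lie at (87,497) and (482,443) in the ×4 crop, the label at (232,88) and the dock at (650,288). All four tools are present. I'll move the wrist camera over the tools.

{"fn": "carry_out", "kwargs": {"plan": [[[-25, -10.5, 0, 0, 0, 0, 94], [-25, -10.5, 0, 0, 0, 0, 94], [-25, -10.5, 0, 0, 0, 0, 94], [-25, -10.5, 0, 0, 0, 0, 94], [-25, -10.5, 0, 0, 0, 0, 94], [-25, -10.5, 0, 0, 0, 0, 94], [-25, -10.5, 0, 0, 0, 0, 94], [-25, -10.5, 0, 0, 0, 0, 94], [-25, -10.5, 0, 0, 0, 0, 94], [-25, -10.5, 0, 0, 0, 0, 94], [-25, -10.5, 0, 0, 0, 0, 94], [-25, -10.5, 0, 0, 0, 0, 94], [-25, -10.5, 0, 0, 0, 0, 94], [0, 0, 0, 0, 0, 0, 94], [0, 0, 0, 0, 0, 0, 94]]]}}

```text
time_s: 1.4
ee_pos: [0.4676, 0.2406, 0.2051]
eef_rot: [-3.141, -0.001, 2.712]
force: [0.5, 0.3, -0.3]
grip_width: 0.0941
grip_force: 0.0
```

```bash
cat >> h.py <<'E'
def go(x,y,z,yaw):
    "remaining shift in tool axes (turn first), for a tool pointing down"
    o=telemetry.get_obs(); Rt=R.from_euler('xyz',o['eef_rot']); T=R.from_euler('xyz',[np.pi,0,yaw])
    rv=(Rt.inv()*T).as_rotvec(); d=np.array([x,y,z])-o['ee_pos']
    print('turn first',rv.round(3),'then shift mm',(T.inv().apply(d)*1000).round(1),'| shift in present axes',(Rt.inv().apply(d)*1000).round(1))
E
python3 - <<'E'
from h import *
c=snap('wrist','w1',s=1.42); o=telemetry.get_obs(); print(o['ee_pos'],o['eef_rot'],c['origin'],c['rotation'])
f=lambda *a: print((px2w('t0',np.c_[250+(np.array(a)[:,0]+.5)/4-.5,115+(np.array(a)[:,1]+.5)/4-.5],.014)[:,:2]).round(4).tolist())
f((140,417),(236,403),(333,391),(430,377)); f((87,497),(482,443))
E
```

```text
[0.46710565 0.24132461 0.20519544] [-3.14127920e+00 -4.80910835e-04  2.71292525e+00] [0.40578247 0.26992086 0.38502496] [2.89797000e+00 8.87306978e-04 1.14180124e+00]
[[0.4638, -0.0774], [0.4721, -0.1368], [0.4792, -0.197], [0.4876, -0.2574]]
[[0.4146, -0.0445], [0.4463, -0.2885]]
```

View pics/w1.png

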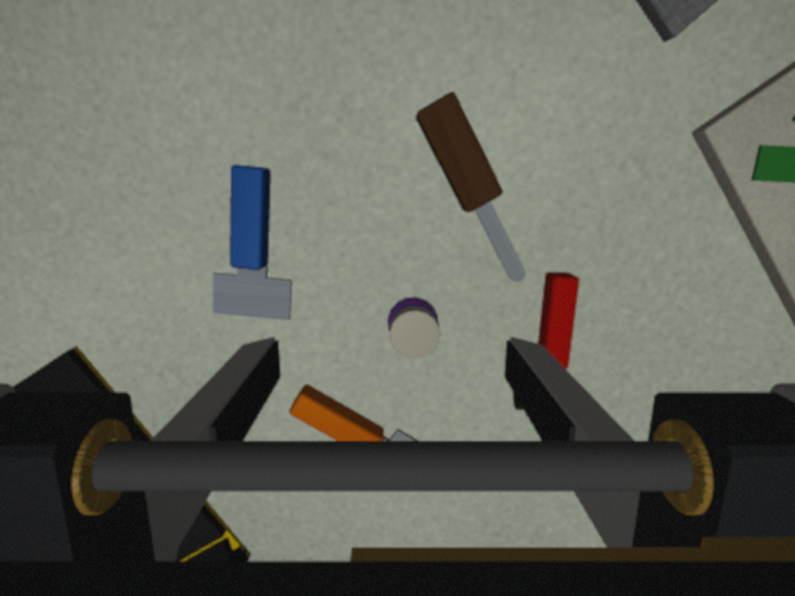

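Wrist view (×1.42): blue handle from (250,167) to (247,267), brown from (436,104) to (484,200), red butt at (562,275), orange butt at (303,400), jar at (413,325).

Run:
```python
from h import *
def f(n,b,h,xh):
    w=px2w('w1',(np.array([b,h])+.5)/1.42-.5,.024)[:,:2]; d=w[1]-w[0]; L=np.linalg.norm(d); u=d/L
    m=w.mean(0); xm=(xh-.055)/2
    print(n,'L',L.round(4),'pt',(m-u*xm).round(4),'yaw',np.arctan2(u[1],u[0]).round(3))
f('scr',(250.5,167),(247.5,267),.025)
f('mix',(435.5,104),(484,200),.030)
for n,c,y,xm in (('knife',(.5688,.1382),np.pi-2.566,-.0125),('scr',(.3794,.1531),2.609-np.pi,-.015),('roller',(.5616,.346),2.685-np.pi,-.015),('mix',(.4042,.3227),np.pi-3.056,-.0125)):
    print('top',n,(np.array(c)-xm*np.array([np.cos(y),np.sin(y)])).round(4),round(y,3))
print('jar',px2w('t0',np.array([[224,283]])/1.42,.042))
```

```text
scr L 0.0772 pt [0.3945 0.1505] yaw -0.534
mix L 0.0792 pt [0.4177 0.3274] yaw 0.085
top knife [0.5793 0.145 ] 0.576
top scr [0.3923 0.1455] -0.533
top roller [0.5751 0.3394] -0.457
top mix [0.4167 0.3238] 0.086
jar [[0.51055231 0.2294294  0.042     ]]
```

```bash
cat >> h.py <<'E'
def tools():
    c=snap('top','tt'); hsv=cv2.cvtColor(cv2.imread('pics/tt_raw.png'),cv2.COLOR_BGR2HSV); H,S,V=[hsv[...,i] for i in range(3)]
    g=np.zeros_like(H,bool); g[120:285,70:245]=1
    for n,m,xm in (('knife',(S>110)&(V>100)&(H>5)&(H<20),-.0125),('scraper',(S>110)&(H>95)&(H<125),-.015),('roller',(S>130)&((H<5)|(H>174)),-.015),('mixer',(S>70)&(V<100)&(H<20),-.0125)):
        k,l,st,ce=cv2.connectedComponentsWithStats((m&g).astype(np.uint8)); i=1+st[1:,4].argmax() if k>1 else 0
        if not i or st[i,4]<150: print(n,'not seen'); continue
        ys,xs=np.nonzero(l==i); w=px2w('tt',np.c_[xs,ys],.024)[:,:2]; c=w.mean(0); d=np.linalg.svd(w-c,full_matrices=False)[2][0]
        d=d*np.sign(d[0]); c=c+[.0015,.0043]-xm*d; print(n,c.round(4),np.arctan2(d[1],d[0]).round(3),st[i,4])
E
python3 - <<'E'
from h import *
tools(); go(.3942,.150,.011,2.607)
E
```

```text
knife [0.5804 0.149 ] 0.579 294
scraper [0.3938 0.1499] -0.528 302
roller not seen
mixer not seen
turn first [-0.    -0.     0.107] then shift mm [  15.7 -116.   194.3] | shift in present axes [  27.9 -113.6  194.3]
```

{"fn": "carry_out", "kwargs": {"plan": [[[0, 0, 0, 0, 0, 0.107, 70], [4, -29, 0, 0, 0, 0, 70], [4, -29, 0, 0, 0, 0, 70], [4, -29, 0, 0, 0, 0, 70], [4, -29, 0, 0, 0, 0, 70], [0, 0, 30, 0, 0, 0, 70], [0, 0, 30, 0, 0, 0, 70], [0, 0, 30, 0, 0, 0, 70], [0, 0, 30, 0, 0, 0, 70], [0, 0, 30, 0, 0, 0, 70], [0, 0, 20, 0, 0, 0, 70], [0, 0, 14, 0, 0, 0, 70], [0, 0, 10, 0, 0, 0, 70], [0, 0, 0, 0, 0, 0, 70], [0, 0, 0, 0, 0, 0, 0], [0, 0, 0, 0, 0, 0, 0], [0, 0, 0, 0, 0, 0, 0], [0, 0, 0, 0, 0, 0, 0], [0, 0, 0, 0, 0, 0, 0]]], "squeeze": 25}}

```text
time_s: 3.08
ee_pos: [0.3946, 0.1499, 0.0119]
eef_rot: [3.141, 0.001, 2.607]
force: [-0.0, -0.8, 0.5]
grip_width: 0.0399
grip_force: 0.0
```

{"fn": "carry_out", "kwargs": {"plan": [[[0, 0, 0, 0, 0, 0, 0], [0, 0, 0, 0, 0, 0, 0], [0, 0, 0, 0, 0, 0, 0], [0, 0, 0, 0, 0, 0, 0], [0, 0, 0, 0, 0, 0, 0], [0, 0, -10, 0, 0, 0, 0], [0, 0, -15, 0, 0, 0, 0], [0, 0, -25, 0, 0, 0, 0], [0, 0, -25, 0, 0, 0, 0], [0, 0, -25, 0, 0, 0, 0], [0, 0, 0, 0, 0, 0, 0]]]}}

```text
time_s: 4.0
ee_pos: [0.3961, 0.1503, 0.1153]
eef_rot: [3.137, 0.004, 2.607]
force: [0.7, 0.1, -1.1]
grip_width: 0.0258
grip_force: 25.0
```

Run:
```python
from h import *
o=telemetry.get_obs(); print(o['ee_pos'],o['grip_width'],o['grip_force'])
snap('wrist','w2',s=1.42)
# scraper pocket hover
y=.1315; b=np.array([.4792+.0015,-.197+.0043]); p=b+.058*np.array([np.cos(y),np.sin(y)]); print(p)
go(p[0],p[1],.112,y+np.pi)
```

```text
[0.39614335 0.15028061 0.11530436] 0.025845138522638898 24.99459743499756
[ 0.53819925 -0.18509496]
turn first [ 0.002  0.004 -0.666] then shift mm [ -97.7 -351.     1.1] | shift in present axes [-293.7 -215.6    1.3]
```

View pics/w2.png

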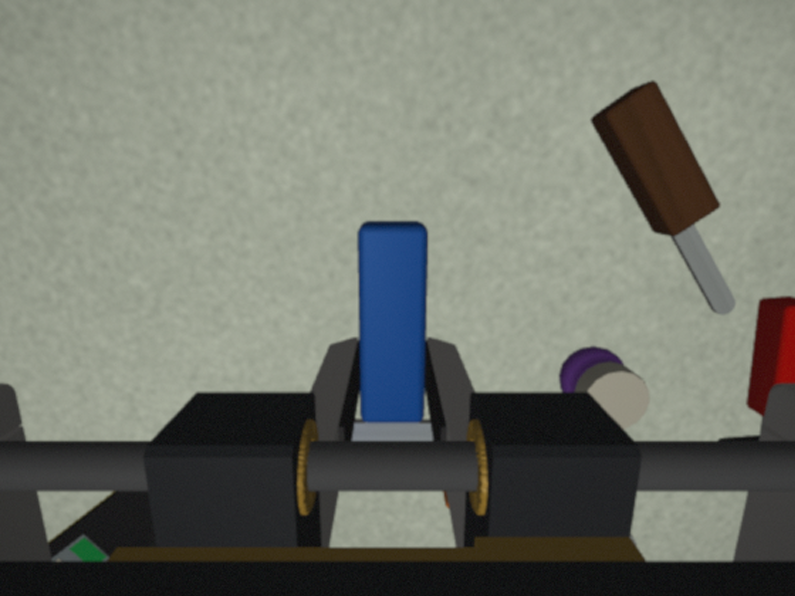

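Blue handle held, butt edge at (393,224), head end at about (392,421). I'll convert these to the TCP frame and take an oblique look when over the tray.

```bash
cat >> h.py <<'E'
def held(fn,pts,dz,s=1.42):
    o=telemetry.get_obs(); w=px2w(fn,(np.array(pts)+.5)/s-.5,o['ee_pos'][2]+dz)
    print('in tool frame mm',(R.from_euler('xyz',o['eef_rot']).inv().apply(w-o['ee_pos'])*1000).round(1).tolist())
E
python3 - <<'E'
from h import *
held('w2',[(393,224),(392,421)],.0125)
E
```

```text
in tool frame mm [[54.5, 1.8, -12.6], [-25.3, 1.5, -12.4]]
```

{"fn": "carry_out", "kwargs": {"plan": [[[0, 0, -10, 0, 0, -0.111, 0], [0, 0, -10, 0, 0, -0.111, 0], [0, 0, 0, 0, 0, -0.111, 0], [0, 0, 0, 0, 0, -0.111, 0], [0, 0, 0, 0, 0, -0.111, 0], [0, 0, 0, 0, 0, -0.111, 0], [-8, -29, 0, 0, 0, 0, 0], [-8, -29, 0, 0, 0, 0, 0], [-8, -29, 0, 0, 0, 0, 0], [-8, -29, 0, 0, 0, 0, 0], [-8, -29, 0, 0, 0, 0, 0], [-8, -29, 0, 0, 0, 0, 0], [-8, -29, 0, 0, 0, 0, 0], [-8, -29, 0, 0, 0, 0, 0], [-8, -29, 0, 0, 0, 0, 0], [-8, -29, 0, 0, 0, 0, 0], [-8, -29, 0, 0, 0, 0, 0], [-8, -29, 0, 0, 0, 0, 0], [0, 0, 0, 0, 0, 0, 0], [0, 0, 0, 0, 0, 0, 0]]]}}

```text
time_s: 5.72
ee_pos: [0.5345, -0.1835, 0.1294]
eef_rot: [3.14, -0.002, -3.012]
force: [0.6, 0.4, -1.5]
grip_width: 0.0256
grip_force: 25.0
```

Run:
```python
from h import *
o=telemetry.get_obs(); print(o['ee_pos'],o['eef_rot'],o['grip_width'],o['force'])
snap('wrist','w3',s=1.42); go(.5382,-.1851,.021,.1315+np.pi)
```

```text
[ 0.5345403  -0.18346105  0.12937558] [ 3.14015925e+00 -2.31406876e-03 -3.01224080e+00] 0.025615468823907705 [ 0.64997041  0.37803382 -1.53423019]
turn first [ 0.001 -0.002 -0.001] then shift mm [ -3.4  -3.1 108.8] | shift in present axes [ -3.6  -3.2 108.7]
```

View pics/w3.png

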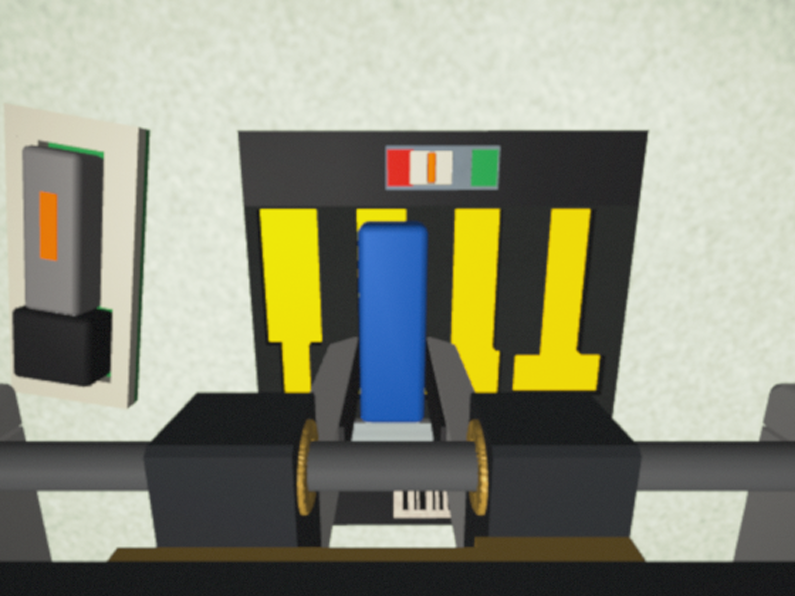

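The tray is seen squarely: near corners (238,131) and (648,130); butt edges at row 209, mixer 260–317, scraper 357–406, knife 455–499, roller 552–590; ridge at (432,167).

Run:
```python
from h import *
o=telemetry.get_obs()
f=lambda n,p,z:print(n,px2w('w3',(np.array(p)+.5)/1.42-.5,z)[:,:2].round(4).tolist())
f('corners',[(238,131),(648,130)],.014)
f('butts',[(288.5,208.5),(381.5,208.5),(477,208.5),(571,208.5)],.014)
f('ridge',[(432,167)],.021)
f('label',[(421,500)],.03)
held('w3',[(393,224),(392,421)],.0125)
w=px2w('w3',(np.array([(288.5,208.5),(381.5,208.5),(477,208.5),(571,208.5)])+.5)/1.42-.5,.014)
print((R.from_euler('xyz',o['eef_rot']).inv().apply(w-o['ee_pos'])*1000).round(1).tolist())
```

```text
corners [[0.4466, -0.2895], [0.4136, -0.042]]
butts [[0.4889, -0.2555], [0.4812, -0.1971], [0.4734, -0.1371], [0.4657, -0.0781]]
ridge [[0.4525, -0.1698]]
label [[0.6769, -0.1442]]
in tool frame mm [[54.9, -0.7, -12.4], [-23.5, -1.0, -12.6]]
[[54.4, -66.6, 115.8], [54.4, -7.7, 115.9], [54.4, 52.8, 115.9], [54.3, 112.3, 116.0]]
```

{"fn": "carry_out", "kwargs": {"plan": [[[-3.5, -6.8, 0, 0, 0, 0, 0], [0, 0, 25, 0, 0, 0, 0], [0, 0, 25, 0, 0, 0, 0], [0, 0, 20, 0, 0, 0, 0], [0, 0, 15, 0, 0, 0, 0], [0, 0, 8, 0, 0, 0, 0], [0, 0, 4, 0, 0, 0, 0], [0, 0, 2, 0, 0, 0, 0], [0, 0, 0, 0, 0, 0, 0], [0, 0, 2, 0, 0, 0, 0], [0, 0, 2, 0, 0, 0, 0], [0, 0, 0, 0, 0, 0, 0]]]}}

```text
time_s: 6.77
ee_pos: [0.5395, -0.189, 0.0286]
eef_rot: [-3.141, 0.0, -3.01]
force: [0.2, 0.9, -0.4]
grip_width: 0.0256
grip_force: 25.0
```

Run:
```python
from h import *
o=telemetry.get_obs(); print(o['ee_pos'],o['eef_rot'],o['force'],o['moment']); go(.5385,-.1894,.017,.1315+np.pi)
```

```text
[ 0.53950411 -0.18899722  0.0285736 ] [-3.14142067e+00  2.97224876e-04 -3.01038327e+00] [ 0.22857764  0.87241607 -0.36513566] [ 0.05158492 -0.01416042  0.02240468]
turn first [-0.  0. -0.] then shift mm [ 1.  -0.3 11.6] | shift in present axes [ 1.1 -0.3 11.6]
```

{"fn": "carry_out", "kwargs": {"plan": [[[0.5, -0.3, 2, 0, 0, 0, 0], [0, 0, 2, 0, 0, 0, 0], [0, 0, 2, 0, 0, 0, 0], [0, 0, 2, 0, 0, 0, 0], [0, 0, 1.5, 0, 0, 0, 0], [0, 0, 1, 0, 0, 0, 0], [0, 0, 1, 0, 0, 0, 0], [0, 0, 0, 0, 0, 0, 0], [0, 0, 0, 0, 0, 0, 0]]]}}

```text
time_s: 7.52
ee_pos: [0.539, -0.1894, 0.0169]
eef_rot: [3.142, -0.0, -3.01]
force: [-0.4, 1.1, -0.7]
grip_width: 0.0256
grip_force: 25.0
```

{"fn": "carry_out", "kwargs": {"plan": [[[0, 0, 0, 0, 0, 0, 40], [0, 0, 0, 0, 0, 0, 40], [0, 0, 0, 0, 0, 0, 40], [0, 0, 0, 0, 0, 0, 40], [0, 0, 0, 0, 0, 0, 40], [0, 0, -15, 0, 0, 0, 40], [0, 0, -25, 0, 0, 0, 40], [0, 0, -30, 0, 0, 0, 60], [0, 0, -30, 0, 0, 0, 60], [0, 0, -30, 0, 0, 0, 60], [0, 0, 0, 0, 0, 0, 60]]]}}

```text
time_s: 8.43
ee_pos: [0.541, -0.1902, 0.1531]
eef_rot: [-3.137, 0.007, -3.01]
force: [0.5, -0.2, 0.8]
grip_width: 0.0596
grip_force: 0.0
```

Run:
```python
from h import *
o=telemetry.get_obs(); print(o['ee_pos'],o['eef_rot'],o['grip_width'])
tools(); snap('wrist','w4')
k=cv2.imread('pics/w4_raw.png'); hsv=cv2.cvtColor(k,cv2.COLOR_BGR2HSV)
m=(hsv[...,1]>110)&(hsv[...,0]>95)&(hsv[...,0]<125); ys,xs=np.nonzero(m); print('blue',xs.min(),xs.max(),ys.min(),ys.max(), len(xs))
w=px2w('w4',[[ (xs.min()+xs.max())/2,ys.min()]],.029); print(w, 'expected butt', .5385-.055*.9914,-.1894-.055*.131)
go(.5804,.149,.011,.579+np.pi)
```

```text
[ 0.54100729 -0.19017306  0.15306116] [-3.13716651  0.00746287 -3.01029781] 0.05959926329774657
knife [0.5805 0.149 ] 0.578 293
scraper not seen
roller [0.5765 0.3436] -0.457 274
mixer [0.4182 0.328 ] 0.081 397
blue 265 290 145 226 2066
[[ 0.48547068 -0.19611921  0.029     ]] expected butt 0.483973 -0.196605
turn first [-0.001  0.001 -0.448] then shift mm [-219.6  260.8  136.8] | shift in present axes [-84.8 330.3 136.6]
```

{"fn": "carry_out", "kwargs": {"plan": [[[0, 0, 0, 0, 0, -0.112, 50], [0, 0, 0, 0, 0, -0.112, 50], [0, 0, 0, 0, 0, -0.112, 50], [0, 0, 0, 0, 0, -0.111, 50], [-18.3, 21.7, 0, 0, 0, 0, 50], [-18.3, 21.7, 0, 0, 0, 0, 50], [-18.3, 21.7, 0, 0, 0, 0, 50], [-18.3, 21.7, 0, 0, 0, 0, 50], [-18.3, 21.7, 0, 0, 0, 0, 50], [-18.3, 21.7, 0, 0, 0, 0, 50], [-18.3, 21.7, 0, 0, 0, 0, 50], [-18.3, 21.7, 0, 0, 0, 0, 50], [-18.3, 21.7, 0, 0, 0, 0, 50], [-18.3, 21.7, 0, 0, 0, 0, 50], [-18.3, 21.7, 0, 0, 0, 0, 50], [-18.3, 21.7, 0, 0, 0, 0, 50], [0, 0, 0, 0, 0, 0, 50], [0, 0, 0, 0, 0, 0, 50]]]}}

```text
time_s: 10.03
ee_pos: [0.5799, 0.1497, 0.1451]
eef_rot: [3.141, -0.002, -2.561]
force: [-0.0, -0.2, -0.3]
grip_width: 0.0498
grip_force: 0.0
```

Run:
```python
from h import *
o=telemetry.get_obs(); print(o['ee_pos'],o['eef_rot'],o['grip_width'])
go(.5805,.149,.011,.578+np.pi)
snap('wrist','w5')
hsv=cv2.cvtColor(cv2.imread('pics/w5_raw.png'),cv2.COLOR_BGR2HSV);H,S,V=[hsv[...,i] for i in range(3)]
ys,xs=np.nonzero((S>110)&(V>100)&(H>5)&(H<20)); t=ys[xs==int(np.median(xs))].min(); print(xs.min(),xs.max(),ys.min(),ys.max(),len(xs),np.median(xs))
held('w5',[((xs.min()+xs.max())/2,t)],.024-o['ee_pos'][2],1)
```

```text
[0.57985495 0.14971751 0.14513147] [ 3.14067587e+00 -2.45352578e-03 -2.56131169e+00] 0.04983123801622062
turn first [ 0.001 -0.002  0.002] then shift mm [-1.000e-01 -1.000e+00  1.341e+02] | shift in present axes [ -0.5  -1.1 134.1]
261 286 146 233 2115 273.0
in tool frame mm [[54.5, -2.1, 121.3]]
```

{"fn": "carry_out", "kwargs": {"plan": [[[-0.3, -1, 25, 0, 0, 0, 50], [0, 0, 25, 0, 0, 0, 50], [0, 0, 25, 0, 0, 0, 50], [0, 0, 25, 0, 0, 0, 50], [0, 0, 18, 0, 0, 0, 50], [0, 0, 10, 0, 0, 0, 50], [0, 0, 6, 0, 0, 0, 50], [0, 0, 0, 0, 0, 0, 50], [0, 0, 0, 0, 0, 0, 0], [0, 0, 0, 0, 0, 0, 0], [0, 0, 0, 0, 0, 0, 0], [0, 0, 0, 0, 0, 0, 0], [0, 0, 0, 0, 0, 0, 0], [0, 0, 0, 0, 0, 0, 0], [0, 0, 0, 0, 0, 0, 0], [0, 0, 0, 0, 0, 0, 0]]]}}

```text
time_s: 11.42
ee_pos: [0.5817, 0.1482, 0.0136]
eef_rot: [-3.141, 0.001, -2.563]
force: [-1.5, -0.8, 5.3]
grip_width: 0.0237
grip_force: 25.0
```

{"fn": "carry_out", "kwargs": {"plan": [[[0, 0, -10, 0, 0, 0, 0], [0, 0, -15, 0, 0, 0, 0], [0, 0, -25, 0, 0, 0, 0], [0, 0, -25, 0, 0, 0, 0], [0, 0, -25, 0, 0, 0, 0], [0, 0, -25, 0, 0, 0, 0], [0, 0, 0, 0, 0, 0, 0], [0, 0, 0, 0, 0, 0, 0]]]}}

```text
time_s: 12.08
ee_pos: [0.5817, 0.1482, 0.1394]
eef_rot: [-3.141, 0.002, -2.563]
force: [0.5, 0.4, -2.8]
grip_width: 0.0238
grip_force: 25.0
```

```bash
cat >> h.py <<'E'
def P(n): # pocket TCP target
    y=.1315; c,s=np.cos(y),np.sin(y); b=dict(mixer=(.4885,-.2565),scraper=(.4805,-.197),knife=(.4728,-.137),roller=(.465,-.0777))[n]
    return b[0]+.058*c,b[1]+.058*s
def butt(fn,rng):
    snap('wrist',fn); o=telemetry.get_obs(); print(o['ee_pos'],o['eef_rot'],o['grip_width'],o['grip_force'])
    hsv=cv2.cvtColor(cv2.imread(f'pics/{fn}_raw.png'),cv2.COLOR_BGR2HSV);H,S,V=[hsv[...,i].astype(int) for i in range(3)]
    m=rng(H,S,V); m[:,:200]=0; m[:,350:]=0; ys,xs=np.nonzero(m); 
    mid=[(np.nonzero(m[r])[0].min()+np.nonzero(m[r])[0].max())/2 for r in (ys.min()+15,ys.min()+100)]
    print('cols',xs.min(),xs.max(),'rows',ys.min(),ys.max()); held(fn,[(mid[0],ys.min()),(mid[1],ys.max())],.0125,1)
ORANGE=lambda H,S,V:(S>110)&(V>70)&(H>5)&(H<20)
BLUE=lambda H,S,V:(S>110)&(H>95)&(H<125)
RED=lambda H,S,V:(S>130)&((H<5)|(H>174))
BROWN=lambda H,S,V:(S>70)&(V<110)&(H<20)
E
python3 - <<'E'
from h import *
butt('w6',ORANGE); p=P('knife'); print(p); go(*p,.030,.1315+np.pi)
E
```

```text
[0.5811321  0.14801253 0.13781565] [ 3.14152635e+00 -1.22387004e-04 -2.56338899e+00] 0.02355783844143588 24.99590367078781
cols 218 338 rows 154 357
in tool frame mm [[56.3, -0.6, -12.5], [-65.8, -1.1, -12.5]]
(np.float64(0.5302992469698776), np.float64(-0.12939496233428044))
turn first [ 0.    -0.     0.447] then shift mm [  86.8 -268.3  107.8] | shift in present axes [ 194.2 -204.5  107.8]
```

{"fn": "carry_out", "kwargs": {"plan": [[[0, 0, 0, 0, 0, 0.112, 0], [0, 0, 0, 0, 0, 0.112, 0], [0, 0, 0, 0, 0, 0.112, 0], [0, 0, 0, 0, 0, 0.111, 0], [8.6, -26.8, 0, 0, 0, 0, 0], [8.6, -26.8, 0, 0, 0, 0, 0], [8.6, -26.8, 0, 0, 0, 0, 0], [8.6, -26.8, 0, 0, 0, 0, 0], [8.6, -26.8, 0, 0, 0, 0, 0], [8.6, -26.8, 0, 0, 0, 0, 0], [8.6, -26.8, 0, 0, 0, 0, 0], [8.6, -26.8, 0, 0, 0, 0, 0], [8.6, -26.8, 0, 0, 0, 0, 0], [8.6, -26.8, 0, 0, 0, 0, 0], [0, 0, 0, 0, 0, 0, 0], [0, 0, 0, 0, 0, 0, 0]]]}}

```text
time_s: 13.47
ee_pos: [0.5303, -0.1297, 0.1366]
eef_rot: [3.141, -0.002, -3.013]
force: [-0.5, -0.6, -0.9]
grip_width: 0.0237
grip_force: 25.0
```

```bash
cat >> h.py <<'E'
YEL=lambda H,S,V:(S>110)&(V>90)&(H>22)&(H<35)
def pocket(fn):
    "yellow butt edges in view, tool frame mm"
    o=telemetry.get_obs(); hsv=cv2.cvtColor(cv2.imread(f'pics/{fn}_raw.png'),cv2.COLOR_BGR2HSV)
    m=YEL(*[hsv[...,i].astype(int) for i in range(3)]); ys,xs=np.nonzero(m); r=np.percentile(ys,1); row=m[int(r)+3]
    e=np.nonzero(np.diff(np.r_[0,row.astype(int),0]))[0].reshape(-1,2); print('row',ys.min(),r,e.tolist())
    held(fn,[((a+b-1)/2,r) for a,b in e if b-a>5],.014-o['ee_pos'][2],1)
E
python3 - <<'E'
from h import *
butt('w7',ORANGE); pocket('w7'); go(*P('knife'),.030,.1315+np.pi)
E
```

```text
[ 0.53060324 -0.12878636  0.13679217] [ 3.14054180e+00 -1.83855579e-03 -3.01131842e+00] 0.023994670549641717 24.996004700660706
cols 214 349 rows 105 393
in tool frame mm [[81.1, -17.7, -12.4], [-89.3, -0.9, -12.7]]
row 143 143.0 [[128, 166], [194, 228], [261, 294], [327, 356]]
in tool frame mm [[57.9, -119.9, 122.8], [57.8, -61.1, 122.8], [57.8, 0.0, 122.9], [57.8, 58.8, 123.0]]
turn first [ 0.001 -0.002 -0.001] then shift mm [  0.4  -0.6 106.8] | shift in present axes [  0.2  -0.7 106.8]
```

{"fn": "carry_out", "kwargs": {"plan": [[[-1, 0, 25, 0, 0, 0, 0], [0, 0, 25, 0, 0, 0, 0], [0, 0, 25, 0, 0, 0, 0], [0, 0, 18, 0, 0, 0, 0], [0, 0, 10, 0, 0, 0, 0], [0, 0, 4, 0, 0, 0, 0], [0, 0, 2, 0, 0, 0, 0], [0, 0, 2, 0, 0, 0, 0], [0, 0, 2, 0, 0, 0, 0], [0, 0, 2, 0, 0, 0, 0], [0, 0, 2, 0, 0, 0, 0], [0, 0, 1, 0, 0, 0, 0], [0, 0, 0, 0, 0, 0, 0], [0, 0, 0, 0, 0, 0, 0]]]}}

```text
time_s: 14.68
ee_pos: [0.5322, -0.1288, 0.02]
eef_rot: [-3.142, 0.0, -3.01]
force: [0.1, -0.5, 0.1]
grip_width: 0.0239
grip_force: 25.0
```

{"fn": "carry_out", "kwargs": {"plan": [[[0, 0, 1, 0, 0, 0, 0], [0, 0, 1, 0, 0, 0, 0], [0, 0, 0.5, 0, 0, 0, 0], [0, 0, 0, 0, 0, 0, 0], [0, 0, 0, 0, 0, 0, 0]]]}}

```text
time_s: 15.1
ee_pos: [0.5323, -0.1288, 0.0186]
eef_rot: [-3.141, 0.001, -3.01]
force: [-6.5, 2.4, 13.8]
grip_width: 0.0238
grip_force: 25.0
```

{"fn": "carry_out", "kwargs": {"plan": [[[0, 0, 0, 0, 0, 0, 40], [0, 0, 0, 0, 0, 0, 40], [0, 0, 0, 0, 0, 0, 40], [0, 0, 0, 0, 0, 0, 40], [0, 0, 0, 0, 0, 0, 40], [0, 0, -15, 0, 0, 0, 40], [0, 0, -25, 0, 0, 0, 40], [0, 0, -30, 0, 0, 0, 60], [0, 0, -30, 0, 0, 0, 60], [0, 0, -30, 0, 0, 0, 60], [0, 0, 0, 0, 0, 0, 60]]]}}

```text
time_s: 16.02
ee_pos: [0.5343, -0.1294, 0.1532]
eef_rot: [-3.138, 0.008, -3.01]
force: [0.4, 0.0, 0.5]
grip_width: 0.0591
grip_force: 0.0
```

Run:
```python
from h import *
snap('wrist','w8',s=1.42); tools(); go(.4182,.328,.011,.081+np.pi)
```

```text
knife not seen
scraper not seen
roller [0.5765 0.3436] -0.457 274
mixer [0.4182 0.328 ] 0.084 401
turn first [-0.001  0.002  0.05 ] then shift mm [ 76.9 464.6 137.1] | shift in present axes [ 53.8 468.  136.7]
```

View pics/w8.png

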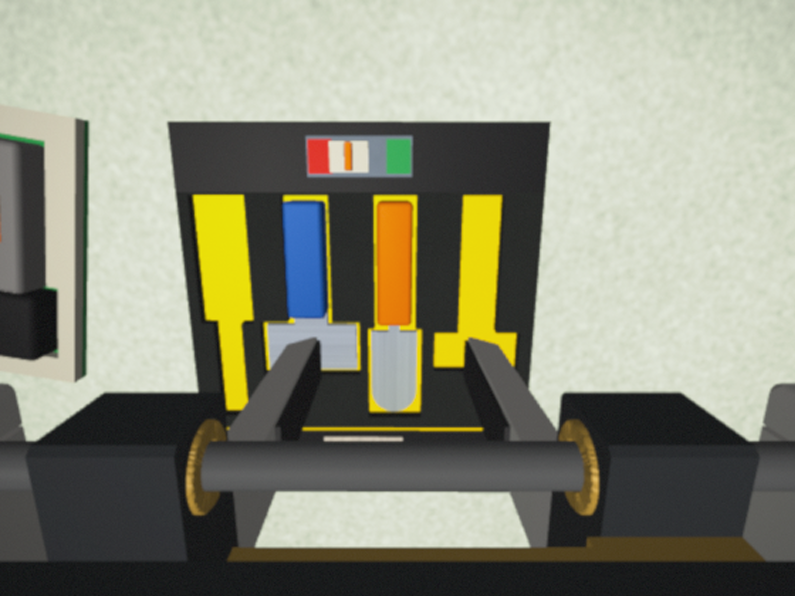

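Scraper at (305,258) and knife at (395,262) sit home in their cut-outs. Next the mixing knife.

{"fn": "carry_out", "kwargs": {"plan": [[[0, 0, 0, 0, 0, 0.048, 60], [5.5, 33.2, 0, 0, 0, 0, 60], [5.5, 33.2, 0, 0, 0, 0, 60], [5.5, 33.2, 0, 0, 0, 0, 60], [5.5, 33.2, 0, 0, 0, 0, 60], [5.5, 33.2, 0, 0, 0, 0, 60], [5.5, 33.2, 0, 0, 0, 0, 60], [5.5, 33.2, 0, 0, 0, 0, 60], [5.5, 33.2, 0, 0, 0, 0, 60], [5.5, 33.2, 0, 0, 0, 0, 60], [5.5, 33.2, 0, 0, 0, 0, 60], [5.5, 33.2, 0, 0, 0, 0, 60], [5.5, 33.2, 0, 0, 0, 0, 60], [5.5, 33.2, 0, 0, 0, 0, 60], [5.5, 33.2, 0, 0, 0, 0, 60], [0, 0, 0, 0, 0, 0, 60], [0, 0, 0, 0, 0, 0, 60]]]}}

```text
time_s: 17.53
ee_pos: [0.4157, 0.3287, 0.1457]
eef_rot: [-3.14, -0.002, -3.056]
force: [0.5, -0.5, 0.6]
grip_width: 0.06
grip_force: 0.0
```

Run:
```python
from h import *
o=telemetry.get_obs(); butt('w9',BROWN); held('w9',[(280,147)],.024-o['ee_pos'][2],1)
d=cv2.cvtColor(cv2.imread('pics/w9_raw.png'),cv2.COLOR_BGR2HSV).astype(int); m=BROWN(d[...,0],d[...,1],d[...,2])[:250]
k,l,st,ce=cv2.connectedComponentsWithStats(m.astype(np.uint8)); print(st[st[:,4]>300])
go(.4182,.328,.012,.083+np.pi)
```

```text
[0.41620847 0.32775314 0.14602102] [-3.14024498e+00 -2.01095915e-03 -3.05729468e+00] 0.060196171549778486 0.0Traceback (most recent call last):
  File "<stdin>", line 2, in <module>
  File "h.py", line 37, in butt
    mid=[(np.nonzero(m[r])[0].min()+np.nonzero(m[r])[0].max())/2 for r in (ys.min()+15,ys.min()+100)]
          ~~~~~~~~~~~~~~~~~~~~~~~^^
    return umr_minimum(a, axis, None, out, keepdims, initial, where)
ValueError: zero-size array to reduction operation minimum which has no identity
```

Run:
```python
from h import *
o=telemetry.get_obs()
d=cv2.cvtColor(cv2.imread('pics/w9_raw.png'),cv2.COLOR_BGR2HSV).astype(int); m=BROWN(d[...,0],d[...,1],d[...,2]); m[260:]=0; m[:,:180]=0; m[:,380:]=0
k,l,st,ce=cv2.connectedComponentsWithStats(m.astype(np.uint8)); print(st[st[:,4]>200])
s=st[1+st[1:,4].argmax()]; held('w9',[(s[0]+s[2]/2,s[1])],.024-o['ee_pos'][2],1)
go(.4182,.328,.012,.083+np.pi)
```

```text
[[     0      0    560    420 232479]
 [   259    149     33     86   2721]]
in tool frame mm [[52.4, 0.4, 122.1]]
turn first [-0.001 -0.002  0.001] then shift mm [-2.00e+00  1.00e-01  1.34e+02] | shift in present axes [ -2.3   0.3 134. ]
```

{"fn": "carry_out", "kwargs": {"plan": [[[-2.3, 0, 25, 0, 0, 0, 60], [0, 0, 25, 0, 0, 0, 60], [0, 0, 25, 0, 0, 0, 60], [0, 0, 25, 0, 0, 0, 60], [0, 0, 18, 0, 0, 0, 60], [0, 0, 10, 0, 0, 0, 60], [0, 0, 6, 0, 0, 0, 60], [0, 0, 0, 0, 0, 0, 60], [0, 0, 0, 0, 0, 0, 0], [0, 0, 0, 0, 0, 0, 0], [0, 0, 0, 0, 0, 0, 0], [0, 0, 0, 0, 0, 0, 0], [0, 0, 0, 0, 0, 0, 0], [0, 0, 0, 0, 0, 0, 0], [0, 0, 0, 0, 0, 0, 0], [0, 0, 0, 0, 0, 0, 0]]]}}

```text
time_s: 18.92
ee_pos: [0.4193, 0.3284, 0.014]
eef_rot: [3.141, 0.001, -3.058]
force: [-2.1, -1.7, 6.1]
grip_width: 0.0313
grip_force: 25.0
```

{"fn": "carry_out", "kwargs": {"plan": [[[0, 0, -10, 0, 0, 0, 0], [0, 0, -15, 0, 0, 0, 0], [0, 0, -25, 0, 0, 0, 0], [0, 0, -25, 0, 0, 0, 0], [0, 0, -25, 0, 0, 0, 0], [0, 0, -25, 0, 0, 0, 0], [0, 0, 0, 0, 0, 0, 0], [0, 0, 0, 0, 0, 0, 0]]]}}

```text
time_s: 19.58
ee_pos: [0.4194, 0.3285, 0.1397]
eef_rot: [3.14, 0.002, -3.058]
force: [-0.6, 0.2, -1.1]
grip_width: 0.032
grip_force: 25.0
```

```bash
cat >> h.py <<'E'
def butt(fn,rng,dz=.0125):
    snap('wrist',fn); o=telemetry.get_obs(); print(o['ee_pos'],o['eef_rot'],o['grip_width'],o['grip_force'])
    d=cv2.cvtColor(cv2.imread(f'pics/{fn}_raw.png'),cv2.COLOR_BGR2HSV).astype(int); m=rng(d[...,0],d[...,1],d[...,2]); m[302:]=0; m[:,:180]=0; m[:,380:]=0
    k,l,st,ce=cv2.connectedComponentsWithStats(m.astype(np.uint8)); s=st[1+st[1:,4].argmax()]; print(s); held(fn,[(s[0]+s[2]/2,s[1])],dz,1)
E
python3 - <<'E'
from h import *
butt('w10',BROWN); print(P('mixer')); go(*P('mixer'),.030,.1315+np.pi)
E
```

```text
[0.41885159 0.32809857 0.13834305] [-3.14157619e+00 -5.73970574e-05 -3.05835421e+00] 0.031730923043713506 24.999541640281677
[ 247  153   59  149 8183]
in tool frame mm [[56.6, 0.6, -12.5]]
(np.float64(0.5459992469698777), np.float64(-0.24889496233428043))
turn first [-0.    -0.    -0.048] then shift mm [ -50.4 -588.7  108.3] | shift in present axes [ -78.7 -585.6  108.3]
```

{"fn": "carry_out", "kwargs": {"plan": [[[0, 0, 0, 0, 0, -0.048, 0], [-3.2, -36.8, 0, 0, 0, 0, 0], [-3.2, -36.8, 0, 0, 0, 0, 0], [-3.2, -36.8, 0, 0, 0, 0, 0], [-3.2, -36.8, 0, 0, 0, 0, 0], [-3.2, -36.8, 0, 0, 0, 0, 0], [-3.2, -36.8, 0, 0, 0, 0, 0], [-3.2, -36.8, 0, 0, 0, 0, 0], [-3.2, -36.8, 0, 0, 0, 0, 0], [-3.2, -36.8, 0, 0, 0, 0, 0], [-3.2, -36.8, 0, 0, 0, 0, 0], [-3.2, -36.8, 0, 0, 0, 0, 0], [-3.2, -36.8, 0, 0, 0, 0, 0], [-3.2, -36.8, 0, 0, 0, 0, 0], [-3.2, -36.8, 0, 0, 0, 0, 0], [-3.2, -36.8, 0, 0, 0, 0, 0], [-3.2, -36.8, 0, 0, 0, 0, 0], [0, 0, 0, 0, 0, 0, 0], [0, 0, 0, 0, 0, 0, 0]]]}}

```text
time_s: 21.22
ee_pos: [0.546, -0.2499, 0.1363]
eef_rot: [3.14, -0.003, -3.013]
force: [-1.2, 0.4, -0.7]
grip_width: 0.0318
grip_force: 25.0
```

Run:
```python
from h import *
butt('w11',BROWN); pocket('w11'); go(*P('mixer'),.030,.1315+np.pi)
```

```text
[ 0.54611744 -0.2486481   0.13671814] [ 3.13972801e+00 -2.31886946e-03 -3.01140223e+00] 0.03143881832327251 24.99963730573654
[ 247  152   60  149 8324]
in tool frame mm [[58.0, -0.7, -12.4]]
row 143 143.0 [[256, 298], [324, 358], [392, 422], [458, 484]]
in tool frame mm [[57.6, -0.8, 122.9], [57.6, 58.0, 123.0], [57.6, 118.7, 123.1], [57.5, 177.5, 123.2]]
turn first [ 0.002 -0.002 -0.001] then shift mm [ 1.000e-01 -2.000e-01  1.067e+02] | shift in present axes [-1.000e-01 -4.000e-01  1.067e+02]
```

{"fn": "carry_out", "kwargs": {"plan": [[[-2.2, 0, 25, 0, 0, 0, 0], [0, 0, 25, 0, 0, 0, 0], [0, 0, 25, 0, 0, 0, 0], [0, 0, 18, 0, 0, 0, 0], [0, 0, 10, 0, 0, 0, 0], [0, 0, 4, 0, 0, 0, 0], [0, 0, 2, 0, 0, 0, 0], [0, 0, 2, 0, 0, 0, 0], [0, 0, 2, 0, 0, 0, 0], [0, 0, 2, 0, 0, 0, 0], [0, 0, 1.5, 0, 0, 0, 0], [0, 0, 1, 0, 0, 0, 0], [0, 0, 0, 0, 0, 0, 0], [0, 0, 0, 0, 0, 0, 0]]]}}

```text
time_s: 22.43
ee_pos: [0.5491, -0.2486, 0.021]
eef_rot: [-3.142, -0.0, -3.01]
force: [-0.2, -0.3, -1.2]
grip_width: 0.0315
grip_force: 25.0
```

{"fn": "carry_out", "kwargs": {"plan": [[[0, 0, 1, 0, 0, 0, 0], [0, 0, 1, 0, 0, 0, 0], [0, 0, 0.5, 0, 0, 0, 0], [0, 0, 0, 0, 0, 0, 0], [0, 0, 0, 0, 0, 0, 0]]]}}

```text
time_s: 22.85
ee_pos: [0.5491, -0.2486, 0.019]
eef_rot: [-3.141, 0.0, -3.01]
force: [-2.3, 0.6, 4.4]
grip_width: 0.0313
grip_force: 25.0
```

{"fn": "carry_out", "kwargs": {"plan": [[[0, 0, 0, 0, 0, 0, 44], [0, 0, 0, 0, 0, 0, 44], [0, 0, 0, 0, 0, 0, 44], [0, 0, 0, 0, 0, 0, 44], [0, 0, 0, 0, 0, 0, 44], [0, 0, -15, 0, 0, 0, 44], [0, 0, -25, 0, 0, 0, 44], [0, 0, -30, 0, 0, 0, 60], [0, 0, -30, 0, 0, 0, 60], [0, 0, -30, 0, 0, 0, 60], [0, 0, 0, 0, 0, 0, 60]]]}}

```text
time_s: 23.77
ee_pos: [0.551, -0.2495, 0.1547]
eef_rot: [-3.136, 0.007, -3.01]
force: [-0.2, -0.4, 1.2]
grip_width: 0.0599
grip_force: 0.0
```

Run:
```python
from h import *
snap('wrist','w12',s=1.42); tools(); go(.5765,.3436,.0115,-.457+np.pi)
```

```text
knife not seen
scraper not seen
roller [0.5764 0.3437] -0.459 275
mixer not seen
turn first [-0.001  0.002  0.588] then shift mm [237.  543.5 137.8] | shift in present axes [-104.2  583.8  137.3]
```

View pics/w12.png

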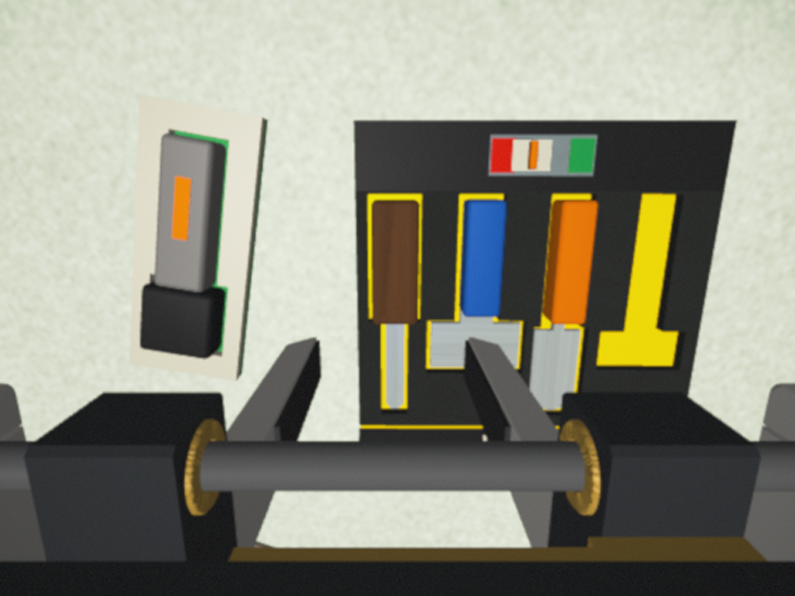

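Mixer at (397,262), scraper and knife are all home. The roller is still in place on the table.

{"fn": "carry_out", "kwargs": {"plan": [[[0, 0, 0, 0, 0, 0.118, 50], [0, 0, 0, 0, 0, 0.118, 50], [0, 0, 0, 0, 0, 0.118, 50], [0, 0, 0, 0, 0, 0.117, 50], [0, 0, 0, 0, 0, 0.117, 50], [15.8, 36.2, 0, 0, 0, 0, 50], [15.8, 36.2, 0, 0, 0, 0, 50], [15.8, 36.2, 0, 0, 0, 0, 50], [15.8, 36.2, 0, 0, 0, 0, 50], [15.8, 36.2, 0, 0, 0, 0, 50], [15.8, 36.2, 0, 0, 0, 0, 50], [15.8, 36.2, 0, 0, 0, 0, 50], [15.8, 36.2, 0, 0, 0, 0, 50], [15.8, 36.2, 0, 0, 0, 0, 50], [15.8, 36.2, 0, 0, 0, 0, 50], [15.8, 36.2, 0, 0, 0, 0, 50], [15.8, 36.2, 0, 0, 0, 0, 50], [15.8, 36.2, 0, 0, 0, 0, 50], [15.8, 36.2, 0, 0, 0, 0, 50], [15.8, 36.2, 0, 0, 0, 0, 50]]]}}

```text
time_s: 25.53
ee_pos: [0.575, 0.3451, 0.1465]
eef_rot: [-3.14, -0.001, 2.685]
force: [1.1, -0.1, -0.1]
grip_width: 0.0498
grip_force: 0.0
```

{"fn": "carry_out", "kwargs": {"plan": [[[0, 0, 0, 0, 0, 0, 50], [0, 0, 0, 0, 0, 0, 50]]]}}

```text
time_s: 25.7
ee_pos: [0.5748, 0.3447, 0.1459]
eef_rot: [-3.139, -0.002, 2.688]
force: [0.1, -1.0, -0.5]
grip_width: 0.0503
grip_force: 0.0
```

Run:
```python
from h import *
butt('w13',RED,.024-telemetry.get_obs()['ee_pos'][2]); go(.5764,.3437,.0115,-.458+np.pi)
```

```text
[0.57517166 0.34328688 0.14641233] [-3.13917301e+00 -1.54988097e-03  2.68587925e+00] 0.04993072504176066 0.0
[ 265  150   23   81 1744]
in tool frame mm [[52.3, 2.2, 122.0]]
turn first [-0.002 -0.002  0.002] then shift mm [ -0.9   0.9 134.9] | shift in present axes [ -1.1   1.2 134.9]
```

{"fn": "carry_out", "kwargs": {"plan": [[[-1.8, 1.2, 25, 0, 0, 0, 50], [0, 0, 25, 0, 0, 0, 50], [0, 0, 25, 0, 0, 0, 50], [0, 0, 25, 0, 0, 0, 50], [0, 0, 19, 0, 0, 0, 50], [0, 0, 10, 0, 0, 0, 50], [0, 0, 6, 0, 0, 0, 50], [0, 0, 0, 0, 0, 0, 50], [0, 0, 0, 0, 0, 0, 0], [0, 0, 0, 0, 0, 0, 0], [0, 0, 0, 0, 0, 0, 0], [0, 0, 0, 0, 0, 0, 0], [0, 0, 0, 0, 0, 0, 0], [0, 0, 0, 0, 0, 0, 0], [0, 0, 0, 0, 0, 0, 0], [0, 0, 0, 0, 0, 0, 0], [0, 0, 0, 0, 0, 0, 0]]]}}

```text
time_s: 27.17
ee_pos: [0.5782, 0.3438, 0.0141]
eef_rot: [3.141, 0.0, 2.685]
force: [-1.9, -0.4, 6.9]
grip_width: 0.0217
grip_force: 25.0
```

{"fn": "carry_out", "kwargs": {"plan": [[[0, 0, -10, 0, 0, 0, 0], [0, 0, -15, 0, 0, 0, 0], [0, 0, -25, 0, 0, 0, 0], [0, 0, -25, 0, 0, 0, 0], [0, 0, -25, 0, 0, 0, 0], [0, 0, -25, 0, 0, 0, 0], [0, 0, 0, 0, 0, 0, 0], [0, 0, 0, 0, 0, 0, 0]]]}}

```text
time_s: 27.83
ee_pos: [0.5783, 0.3438, 0.1398]
eef_rot: [3.14, 0.001, 2.685]
force: [-0.4, -0.2, -2.2]
grip_width: 0.0216
grip_force: 25.0
```

Run:
```python
from h import *
butt('w14',RED,.0115); print(P('roller')); go(*P('roller'),.030,.1315+np.pi)
```

```text
[0.57774389 0.34352602 0.13799545] [-3.14124007e+00 -3.03490317e-04  2.68480503e+00] 0.021822959149769856 24.999209940433502
[ 256  155   41  139 5340]
in tool frame mm [[55.8, 1.6, -11.5]]
(np.float64(0.5224992469698777), np.float64(-0.07009496233428043))
turn first [-0.    -0.    -0.588] then shift mm [ 109.  -402.8  108. ] | shift in present axes [-132.9 -395.5  108.1]
```

{"fn": "carry_out", "kwargs": {"plan": [[[0, 0, 0, 0, 0, -0.118, 0], [0, 0, 0, 0, 0, -0.118, 0], [0, 0, 0, 0, 0, -0.118, 0], [0, 0, 0, 0, 0, -0.117, 0], [0, 0, 0, 0, 0, -0.117, 0], [8.3, -31, 0, 0, 0, 0, 0], [8.3, -31, 0, 0, 0, 0, 0], [8.3, -31, 0, 0, 0, 0, 0], [8.3, -31, 0, 0, 0, 0, 0], [8.3, -31, 0, 0, 0, 0, 0], [8.3, -31, 0, 0, 0, 0, 0], [8.3, -31, 0, 0, 0, 0, 0], [8.3, -31, 0, 0, 0, 0, 0], [8.3, -31, 0, 0, 0, 0, 0], [8.3, -31, 0, 0, 0, 0, 0], [8.3, -31, 0, 0, 0, 0, 0], [8.3, -31, 0, 0, 0, 0, 0], [8.3, -31, 0, 0, 0, 0, 0], [0, 0, 0, 0, 0, 0, 0], [0, 0, 0, 0, 0, 0, 0]]]}}

```text
time_s: 29.55
ee_pos: [0.5229, -0.0711, 0.1371]
eef_rot: [3.141, -0.002, -3.013]
force: [0.5, 1.3, -1.3]
grip_width: 0.0221
grip_force: 25.0
```

Run:
```python
from h import *
butt('w15',RED,.0115); pocket('w15'); go(*P('roller'),.030,.1315+np.pi)
```

```text
[ 0.52318306 -0.07000574  0.13729976] [ 3.14072050e+00 -1.90113139e-03 -3.01151635e+00] 0.021752014511281895 24.999233186244965
[ 255  154   42  141 5581]
in tool frame mm [[57.1, -1.0, -11.4]]
row 143 143.0 [[66, 102], [132, 164], [199, 231], [263, 294]]
in tool frame mm [[57.9, -178.2, 123.3], [57.9, -119.3, 123.3], [57.8, -57.6, 123.4], [57.8, 0.8, 123.4]]
turn first [ 0.001 -0.002 -0.001] then shift mm [  0.7   0.  107.3] | shift in present axes [ 5.000e-01 -1.000e-01  1.073e+02]
```

{"fn": "carry_out", "kwargs": {"plan": [[[-1.2, 0.5, 25, 0, 0, 0, 0], [0, 0, 25, 0, 0, 0, 0], [0, 0, 25, 0, 0, 0, 0], [0, 0, 18, 0, 0, 0, 0], [0, 0, 10, 0, 0, 0, 0], [0, 0, 4, 0, 0, 0, 0], [0, 0, 2, 0, 0, 0, 0], [0, 0, 2, 0, 0, 0, 0], [0, 0, 2, 0, 0, 0, 0], [0, 0, 2, 0, 0, 0, 0], [0, 0, 1.5, 0, 0, 0, 0], [0, 0, 1, 0, 0, 0, 0], [0, 0, 0, 0, 0, 0, 0], [0, 0, 0, 0, 0, 0, 0]]]}}

```text
time_s: 30.77
ee_pos: [0.5249, -0.0694, 0.021]
eef_rot: [-3.142, 0.0, -3.01]
force: [0.2, -0.5, -1.6]
grip_width: 0.0221
grip_force: 25.0
```

{"fn": "carry_out", "kwargs": {"plan": [[[0, 0, 1, 0, 0, 0, 0], [0, 0, 1, 0, 0, 0, 0], [0, 0, 0.5, 0, 0, 0, 0], [0, 0, 0, 0, 0, 0, 0], [0, 0, 0, 0, 0, 0, 0]]]}}

```text
time_s: 31.18
ee_pos: [0.525, -0.0694, 0.0191]
eef_rot: [-3.141, 0.0, -3.01]
force: [-3.5, 0.7, 7.2]
grip_width: 0.0217
grip_force: 25.0
```

{"fn": "carry_out", "kwargs": {"plan": [[[0, 0, 0, 0, 0, 0, 40], [0, 0, 0, 0, 0, 0, 40], [0, 0, 0, 0, 0, 0, 40], [0, 0, 0, 0, 0, 0, 40], [0, 0, 0, 0, 0, 0, 40], [0, 0, -15, 0, 0, 0, 40], [0, 0, -25, 0, 0, 0, 40], [0, 0, -30, 0, 0, 0, 40], [0, 0, -30, 0, 0, 0, 40], [0, 0, -30, 0, 0, 0, 40], [0, 0, 0, 0, 0, 0, 0], [20, -70, 0, 0, 0, 0, 0], [20, -40, 0, 0, 0, 0, 0], [20, -40, 0, 0, 0, 0, 0], [0, 0, 0, 0, 0, 0, 0], [0, 0, 0, 0, 0, 0, 0]]]}}

```text
time_s: 32.52
ee_pos: [0.4909, -0.1908, 0.1481]
eef_rot: [3.141, -0.0, -3.014]
force: [-0.3, 0.6, -0.4]
grip_width: 0.0035
grip_force: 0.0
```

Run:
```python
from h import *
o=telemetry.get_obs(); print(o['ee_pos'],o['eef_rot']); snap('wrist','w16',s=1.42)
```

```text
[ 0.49091056 -0.19083894  0.14805743] [ 3.14131757e+00 -2.94552542e-04 -3.01370494e+00]
```

View pics/w16.png

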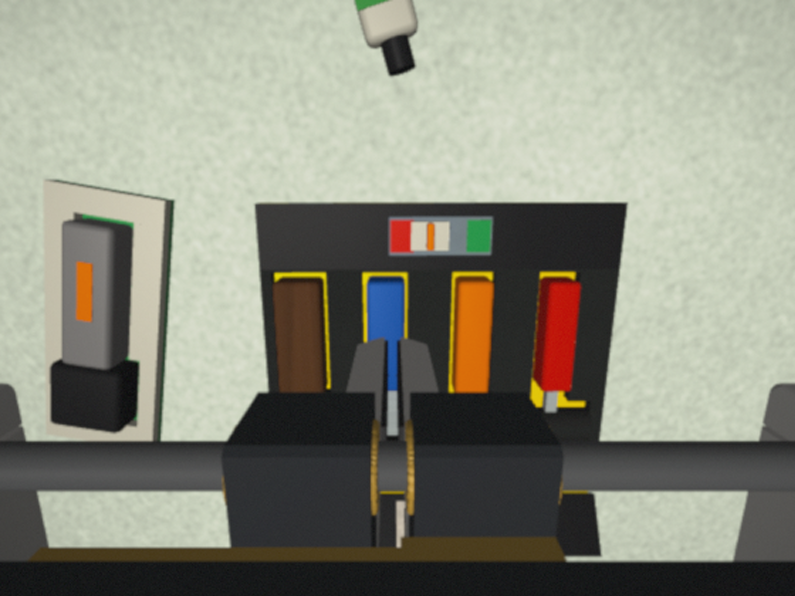

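All four tools are in (red handle at (560,335)); the ridge is at (431,236), red side.

Run:
```python
from h import *
r=px2w('w16',[(431.5/1.42-.15,236.5/1.42-.15)],.021)[0]; print(r); go(r[0],r[1],.0165,.1315+np.pi)
f=lambda n,p,z:print(n,px2w('w16',(np.array(p)+.5)/1.42-.5,z)[:,:2].round(4).tolist())
f('butts',[(301,272),(385,272),(472,272),(557,272)],.014)
```

```text
[ 0.45232442 -0.16937221  0.021     ]
turn first [ 0.    -0.    -0.002] then shift mm [ 36.1  25.2 131.6] | shift in present axes [ 36.1  25.1 131.6]
butts [[0.489, -0.2551], [0.4815, -0.1971], [0.4737, -0.1371], [0.4661, -0.0784]]
```

{"fn": "carry_out", "kwargs": {"plan": [[[18, 12.6, 0, 0, 0, 0, 26], [18, 12.6, 0, 0, 0, 0, 26], [0, 0, 25, 0, 0, 0, 26], [0, 0, 25, 0, 0, 0, 26], [0, 0, 25, 0, 0, 0, 26], [0, 0, 25, 0, 0, 0, 26], [0, 0, 15, 0, 0, 0, 26], [0, 0, 10, 0, 0, 0, 26], [0, 0, 4, 0, 0, 0, 26], [0, 0, 2, 0, 0, 0, 26], [0, 0, 0, 0, 0, 0, 26], [0, 0, 0, 0, 0, 0, 26]]], "squeeze": 5}}

```text
time_s: 33.57
ee_pos: [0.4531, -0.1691, 0.0182]
eef_rot: [-3.141, 0.001, -3.01]
force: [0.3, -1.0, 0.4]
grip_width: 0.0257
grip_force: 0.0
```

Run:
```python
from h import *
o=telemetry.get_obs(); print(o['force']);r=np.array([.4523,-.1694]); go(r[0],r[1],.0165,.1315+np.pi)
```

```text
[ 0.25072623 -1.01719193  0.41234327]
turn first [-0.001  0.001 -0.   ] then shift mm [ 0.9 -0.2  1.7] | shift in present axes [ 0.9 -0.2  1.7]
```

{"fn": "carry_out", "kwargs": {"plan": [[[0.5, 0, 1.5, 0, 0, 0, 26], [0, 0, 0, 0, 0, 0, 0], [0, 0, 0, 0, 0, 0, 0], [0, 0, 0, 0, 0, 0, 0], [0, 0, 0, 0, 0, 0, 0], [0, 0, 0, 0, 0, 0, 0], [0, 0, 0, 0, 0, 0, 0], [0, 3, 0, 0, 0, 0, 0], [0, 4, 0, 0, 0, 0, 0], [0, 4, 0, 0, 0, 0, 0], [0, 4, 0, 0, 0, 0, 0], [0, 1, 0, 0, 0, 0, 0], [0, 0, 0, 0, 0, 0, 0], [0, 0, 0, 0, 0, 0, 0], [0, 0, 0, 0, 0, 0, 0]]]}}

```text
time_s: 34.82
ee_pos: [0.4502, -0.1539, 0.0161]
eef_rot: [-3.14, 0.001, -3.01]
force: [0.3, -9.2, 0.2]
grip_width: 0.0089
grip_force: 5.0
```

{"fn": "carry_out", "kwargs": {"plan": [[[0, 0, 0, 0, 0, 0, 26], [0, 0, 0, 0, 0, 0, 26], [0, 0, 0, 0, 0, 0, 26], [0, 0, 0, 0, 0, 0, 26], [0, 0, -10, 0, 0, 0, 26], [0, 0, -25, 0, 0, 0, 26], [0, 0, -30, 0, 0, 0, 60], [-20, -20, -30, 0, 0, 0, 60], [-20, -30, -30, 0, 0, 0, 60], [0, -30, 0, 0, 0, 0, 60], [0, -30, 0, 0, 0, 0, 60], [0, -30, 0, 0, 0, 0, 60], [0, 0, 0, 0, 0, 0, 60]]]}}

```text
time_s: 35.9
ee_pos: [0.5052, -0.2877, 0.1382]
eef_rot: [-3.141, 0.0, -3.013]
force: [-0.4, -0.2, 0.0]
grip_width: 0.0598
grip_force: 0.0
```

Run:
```python
from h import *
o=telemetry.get_obs(); print(o['ee_pos'],o['eef_rot']); snap('wrist','w17',s=1.42)
```

```text
[ 0.50524295 -0.28772274  0.1382004 ] [-3.14058513e+00  4.51383443e-04 -3.01317706e+00]
```

View pics/w17.png

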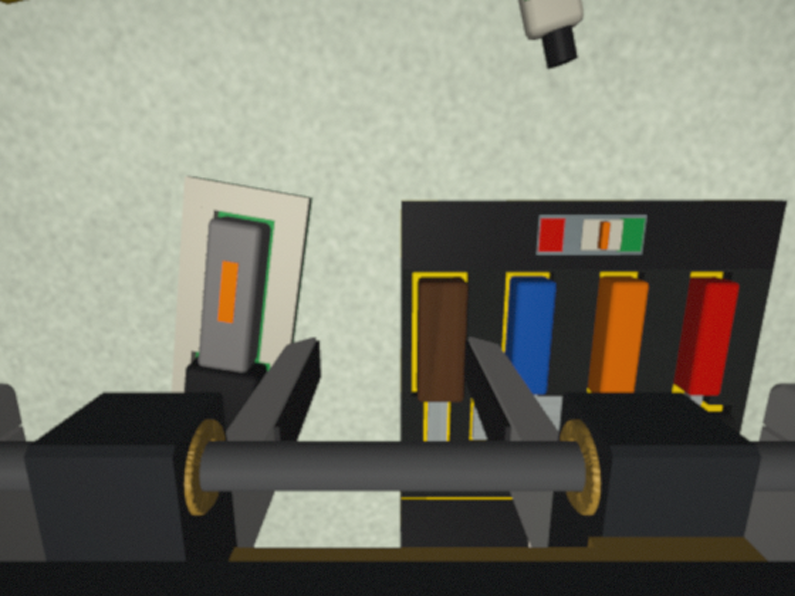

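The ridge (604,235) is at green. The scanner body top has its butt corners at (208,221) and (269,224), and the dock corner is at (310,198).

Run:
```python
from h import *
t=lambda a,z:px2w('t0',np.c_[250+(np.array(a)[:,0]+.5)/4-.5,115+(np.array(a)[:,1]+.5)/4-.5],z)[:,:2].round(4)
d=t([(582,138),(713,142),(711,438),(583,436)],.014); print('dock',d.tolist(),d.mean(0))
print('scanner top: orange, butt, head',t([(655,327),(653,400),(653,166),(653,240)],.033).tolist())
print('label',t([(232,88)],.027)); y=.1315
p=np.mean([P(k) for k in('mixer','scraper','knife','roller')],0); print('row centre',p)
e=(np.array([.4466,-.2895])+[.4136,-.042])/2; print('label by tray', e+.2375*np.array([np.cos(y),np.sin(y)]))
w=lambda a,z:px2w('w17',(np.array(a)+.5)/1.42-.5,z)[:,:2].round(4)
print('w scanner butt mid, orange',w([(238.5,221)],.033).tolist(),w([(228,292)],.033).tolist())
print('w dock corners',w([(186,177),(307,198)],.014).tolist())
```

```text
dock [[0.6387, -0.3572], [0.6357, -0.4398], [0.4485, -0.4304], [0.4503, -0.3512]] [ 0.5433  -0.39465]
scanner top: orange, butt, head [[0.5153, -0.3931], [0.4703, -0.3901], [0.616, -0.3959], [0.5695, -0.394]]
label [[ 0.6685 -0.1362]]
row centre [ 0.53419925 -0.15944496]
label by tray [ 0.6655495  -0.13460868]
w scanner butt mid, orange [[0.4706, -0.3878]] [[0.5164, -0.3922]]
w dock corners [[0.4492, -0.4286], [0.4523, -0.3505]]
```

Run:
```python
from h import *
go(.5385,-.3925,.060,-.038+np.pi)
```

```text
turn first [-0.    -0.     0.167] then shift mm [ -37.5 -105.5   77.9] | shift in present axes [ -19.5 -110.3   77.9]
```

{"fn": "carry_out", "kwargs": {"plan": [[[0, 0, 0, 0, 0, 0.084, 60], [0, 0, 0, 0, 0, 0.083, 60], [-9.4, -26.4, 0, 0, 0, 0, 60], [-9.4, -26.4, 0, 0, 0, 0, 60], [-9.4, -26.4, 0, 0, 0, 0, 60], [-9.4, -26.4, 0, 0, 0, 0, 60], [0, 0, 20, 0, 0, 0, 60], [0, 0, 20, 0, 0, 0, 60], [0, 0, 20, 0, 0, 0, 60], [0, 0, 0, 0, 0, 0, 60], [0, 0, 0, 0, 0, 0, 60]]], "squeeze": 35}}

```text
time_s: 36.87
ee_pos: [0.539, -0.3897, 0.0777]
eef_rot: [3.14, -0.001, 3.106]
force: [0.6, -0.5, 0.6]
grip_width: 0.0602
grip_force: 0.0
```

Run:
```python
from h import *
go(.5385,-.3925,.0165,-.038+np.pi); snap('wrist','w18',s=1.42)
```

```text
turn first [ 0.001 -0.001  0.003] then shift mm [ 0.4 -2.8 61.2] | shift in present axes [ 0.4 -2.9 61.2]
```

View pics/w18.png

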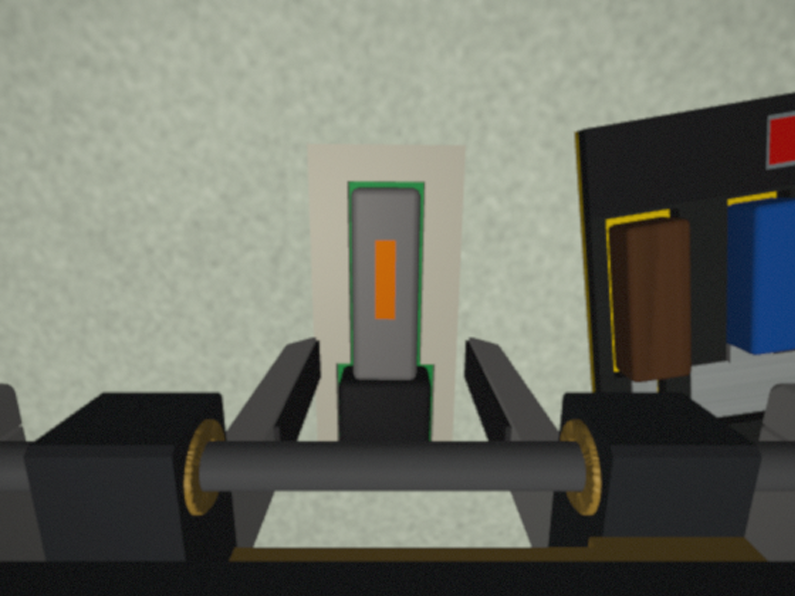

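Scanner centred: butt at (386,189), body/head boundary at (385,380).

Run:
```python
from h import *
z=telemetry.get_obs()['ee_pos'][2]; held('w18',[(386,189),(384,380)],.033-z); held('w18',[(386,181)],.014-z)
```

```text
in tool frame mm [[67.4, -2.2, 46.0], [-30.7, -3.5, 46.0]]
in tool frame mm [[71.4, -2.4, 65.0]]
```

{"fn": "carry_out", "kwargs": {"plan": [[[0, -2.5, 25, 0, 0, 0, 60], [0, 0, 18, 0, 0, 0, 60], [0, 0, 10, 0, 0, 0, 60], [0, 0, 5, 0, 0, 0, 60], [0, 0, 2, 0, 0, 0, 60], [0, 0, 0, 0, 0, 0, 60], [0, 0, 0, 0, 0, 0, 60]]]}}

```text
time_s: 37.5
ee_pos: [0.5396, -0.3935, 0.0189]
eef_rot: [-3.141, 0.001, 3.106]
force: [0.2, -0.2, 0.5]
grip_width: 0.06
grip_force: 0.0
```

{"fn": "carry_out", "kwargs": {"plan": [[[0, 0, 1.5, 0, 0, 0, 60], [0, 0, 0, 0, 0, 0, 0], [0, 0, 0, 0, 0, 0, 0], [0, 0, 0, 0, 0, 0, 0], [0, 0, 0, 0, 0, 0, 0], [0, 0, 0, 0, 0, 0, 0], [0, 0, 0, 0, 0, 0, 0], [0, 0, 0, 0, 0, 0, 0], [0, 0, 0, 0, 0, 0, 0], [0, 0, 0, 0, 0, 0, 0]]]}}

```text
time_s: 38.33
ee_pos: [0.5391, -0.3932, 0.0162]
eef_rot: [-3.141, 0.0, 3.106]
force: [-0.8, 0.1, 1.2]
grip_width: 0.0337
grip_force: 35.0
```

Run:
```python
from h import *
a=[telemetry.get_obs()]; print(a[0]['ee_pos'],a[0]['eef_rot'],a[0]['grip_width'],a[0]['force'],a[0]['moment'])
```

```text
[ 0.53907441 -0.39323284  0.0162236 ] [-3.14149268e+00  1.10629094e-04  3.10582232e+00] 0.033673844166998916 [-0.78011419  0.08031901  1.18306274] [ 0.08675739  0.0749425  -0.03018435]
```

{"fn": "carry_out", "kwargs": {"plan": [[[0, 0, -8, 0, 0, 0, 0], [0, 0, -12, 0, 0, 0, 0], [0, 0, -25, 0, 0, 0, 0], [0, 0, -25, 0, 0, 0, 0], [0, 0, -25, 0, 0, 0, 0], [0, 0, -25, 0, 0, 0, 0], [0, 0, -25, 0, 0, 0, 0], [0, 0, -25, 0, 0, 0, 0], [0, 0, 0, 0, 0, -0.084, 0], [0, 0, 0, 0, 0, -0.083, 0], [0, 0, 0, 0, 0, 0, 0]]]}}

```text
time_s: 39.25
ee_pos: [0.539, -0.3932, 0.1876]
eef_rot: [-3.141, 0.001, -3.006]
force: [0.2, -0.2, -3.3]
grip_width: 0.0338
grip_force: 35.0
```

```bash
cat > scan.py <<'E'
from h import *
y=.1315; Rz=R.from_euler('z',y); n=Rz.apply([-.5,0,.8660254]); L=np.array([.667,-.1354,.027]); W=L+.09*n
T=R.from_matrix(np.c_[Rz.apply([-.8660254,0,-.5]),Rz.apply([0,1,0]),-n])
tcp=W-T.apply([-.055,0,.011])
o=telemetry.get_obs(); Rt=R.from_euler('xyz',o['eef_rot']); d=tcp-o['ee_pos']
print(o['ee_pos'],o['qpos'].round(2) if hasattr(o['qpos'],'round') else o['qpos'],o['grip_width'],'target',tcp.round(4),'det',np.linalg.det(T.as_matrix()).round(2))
print('turn',(Rt.inv()*T).as_rotvec().round(4),'shift present axes',(Rt.inv().apply(d)*1000).round(1),'shift tilted axes',(T.inv().apply(d)*1000).round(1))
w=o['ee_pos']+Rt.apply([-.055,0,.011]); l=R.from_matrix(np.c_[Rz.apply([.8660254,0,.5]),Rz.apply([0,1,0]),n]).inv().apply(w-L); print('window in label mm',(l*1000).round(1))
E
python3 scan.py
```

```text
[ 0.53904547 -0.393198    0.18755575] [-0.69  0.58  1.17  0.    1.39 -2.39] 0.03382863890715714 target [ 0.5697 -0.1483  0.087 ] det 1.0
turn [ 0.     -0.5227  0.0038] shift present axes [-63.3 238.7 100.4] shift tilted axes [ -3.9 238.8 118.4]
window in label mm [ -16.7 -238.6  182.4]
```

{"fn": "carry_out", "kwargs": {"plan": [[[-7.9, 29.8, 0, 0, 0, 0, 0], [-7.9, 29.8, 0, 0, 0, 0, 0], [-7.9, 29.8, 0, 0, 0, 0, 0], [-7.9, 29.8, 0, 0, 0, 0, 0], [-7.9, 29.8, 0, 0, 0, 0, 0], [-7.9, 29.8, 0, 0, 0, 0, 0], [-7.9, 29.8, 0, 0, 0, 0, 0], [-7.9, 29.8, 0, 0, 0, 0, 0], [0, 0, 0, 0, -0.0872, 0, 0], [0, 0, 0, 0, -0.0872, 0, 0], [0, 0, 0, 0, -0.0872, 0, 0], [0, 0, 0, 0, -0.0872, 0, 0], [0, 0, 0, 0, -0.0872, 0, 0], [0, 0, 0, 0, -0.0872, 0, 0], [0, 0, 0, 0, 0, 0, 0], [0, 0, 0, 0, 0, 0, 0]]]}}

```text
time_s: 40.58
ee_pos: [0.5699, -0.1488, 0.1865]
eef_rot: [3.14, 0.521, -3.013]
force: [-0.3, -0.3, -1.8]
grip_width: 0.0337
grip_force: 35.0
```

```bash
python3 scan.py; python3 -c "
from h import *
snap('scene','s1',s=1.42)"
```

```text
[ 0.56994332 -0.14877677  0.18646457] [-0.44  0.17  1.81  0.41  0.75 -2.39] 0.03368328893388159 target [ 0.5697 -0.1483  0.087 ] det 1.0
turn [-0.0002 -0.0024 -0.0027] shift present axes [49.7  0.4 86.2] shift tilted axes [49.9  0.5 86.1]
window in label mm [ 49.9  -0.7 176. ]
```

View pics/s1.png

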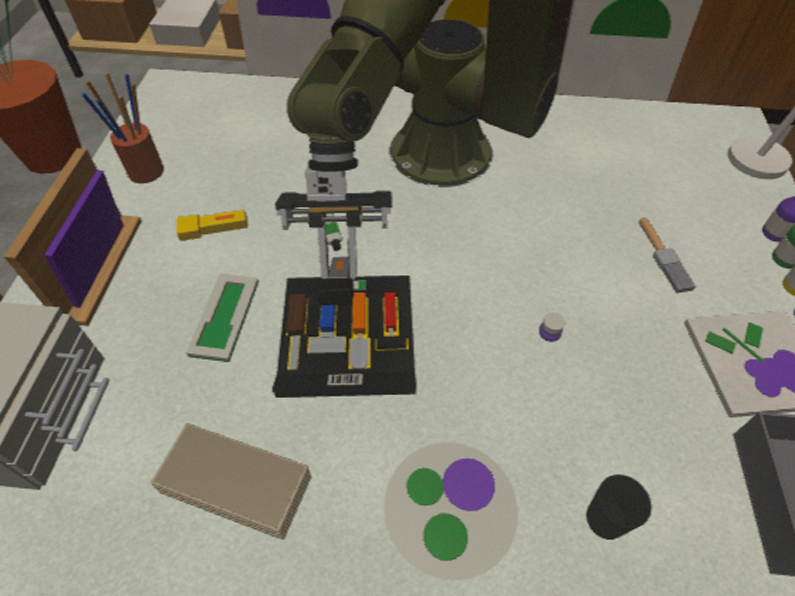

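The scanner is held over the tray with its head towards the label; the dock is empty and the jar and tube are untouched. I'll check for slip using the orange stripe.

```bash
cat > stripe.py <<'E'
from h import *
import sys
def stripe(fn,o,tz):
    d=cv2.cvtColor(cv2.imread(f'pics/{fn}_raw.png'),cv2.COLOR_BGR2HSV).astype(int); m=ORANGE(d[...,0],d[...,1],d[...,2]); m[302:]=0; m[:,:240]=0; m[:,310:]=0; m[:120]=0
    k,l,st,ce=cv2.connectedComponentsWithStats(m.astype(np.uint8)); i=1+st[1:,4].argmax(); c=np.load(f'pics/{fn}.npz')
    Rt=R.from_euler('xyz',o['eef_rot']); ray=Rt.inv().apply(R.from_euler('xyz',c['R']).apply(np.linalg.solve(c['K'],[*ce[i],1]))); p=Rt.inv().apply(c['o']-o['ee_pos'])
    print(fn,st[i],'stripe centre in tool mm',((p+ray*(tz-p[2])/ray[2])*1000).round(1))
if len(sys.argv)<3: stripe('w18',dict(eef_rot=[3.14,-.001,3.106],ee_pos=np.array([.539,-.3897,.0777])),.0447)
snap('wrist',sys.argv[1]); stripe(sys.argv[1],telemetry.get_obs(),-.0168)
E
python3 stripe.py w19
```

```text
w18 [264 169  15  56 828] stripe centre in tool mm [23.1 -3.5 44.7]
w19 [ 267  182   20   75 1453] stripe centre in tool mm [ 23.7   0.2 -16.8]
```

{"fn": "carry_out", "kwargs": {"plan": [[[8.3, 0, 14.4, 0, 0, 0, 0], [8.3, 0, 14.4, 0, 0, 0, 0], [8.3, 0, 14.4, 0, 0, 0, 0], [8.3, 0, 14.4, 0, 0, 0, 0], [8.3, 0, 14.4, 0, 0, 0, 0], [8.3, 0, 14.2, 0, 0, 0, 0], [0, 0, 0, 0, 0, 0, 0], [0, 0, 0, 0, 0, 0, 0], [0, 0, 0, 0, 0, 0, 0]]]}}

```text
time_s: 41.43
ee_pos: [0.5721, -0.1476, 0.0887]
eef_rot: [-3.14, 0.521, -3.011]
force: [-0.3, 0.5, -2.3]
grip_width: 0.0337
grip_force: 35.0
```

```bash
python3 scan.py; python3 stripe.py w20 1
```

```text
[ 0.57206311 -0.1476235   0.08865323] [-0.44  0.32  1.89  0.54  0.54 -2.55] 0.033684201723657166 target [ 0.5697 -0.1483  0.087 ] det 1.0
turn [-0.002  -0.0025 -0.0009] shift present axes [ 2.9 -0.3  0.3] shift tilted axes [ 2.9 -0.3  0.3]
window in label mm [ 2.9  0.3 90.1]
w20 [ 267  182   20   75 1461] stripe centre in tool mm [ 23.6   0.3 -16.8]
```

{"fn": "carry_out", "kwargs": {"plan": [[[2, 5, 0, 0, 0, 0.1, 0], [0, 0, 0, 0, 0, 0, 0], [0, 0, 0, 0, 0, 0, 0], [0, 0, 0, 0, 0, 0, 0], [0, 0, 0, 0, 0, 0, 0], [0, 0, 0, 0, 0, 0, 0], [0, 0, 0, 0, 0, 0, 0], [0, 0, 0, 0, 0, 0, 0], [0, 0, 0, 0, 0, 0, 0], [0, 0, 0, 0, 0, 0, 0], [0, 0, 0, 0, 0, 0, 0], [0, 0, 0, 0, 0, 0, 0], [0, 0, 0, 0, 0, 0, 0], [0, 0, 0, 0, 0, 0, 0], [0, 0, 0, 0, 0, 0, 0], [0, 0, 0, 0, 0, 0, 0], [0, 0, 0, 0, 0, 0, 0], [0, 0, 0, 0, 0, 0, 0], [0, 0, 0, 0, 0, 0, 0], [0, 0, 0, 0, 0, 0, 0]]]}}

```text
time_s: 43.15
ee_pos: [0.5689, -0.1429, 0.0866]
eef_rot: [3.086, 0.518, -3.127]
force: [0.4, 0.3, -2.0]
grip_width: 0.0336
grip_force: 35.0
```

```bash
python3 scan.py; python3 stripe.py w21 1; python3 -c "
from h import *
p=px2w
c=snap('scene','s2',crop=(180,130,340,290),s=3.6)"
```

```text
[ 0.56889625 -0.14285877  0.08658761] [-0.43  0.31  1.91  0.54  0.53 -2.45] 0.03355016652853812 target [ 0.5697 -0.1483  0.087 ] det 1.0
turn [-0.0021 -0.003  -0.1015] shift present axes [-0.8 -5.4 -0.3] shift tilted axes [-0.3 -5.5 -0.3]
window in label mm [-0.6 -0.1 89.6]
w21 [ 267  182   20   75 1454] stripe centre in tool mm [ 23.6   0.4 -16.8]
```

View pics/s2.png

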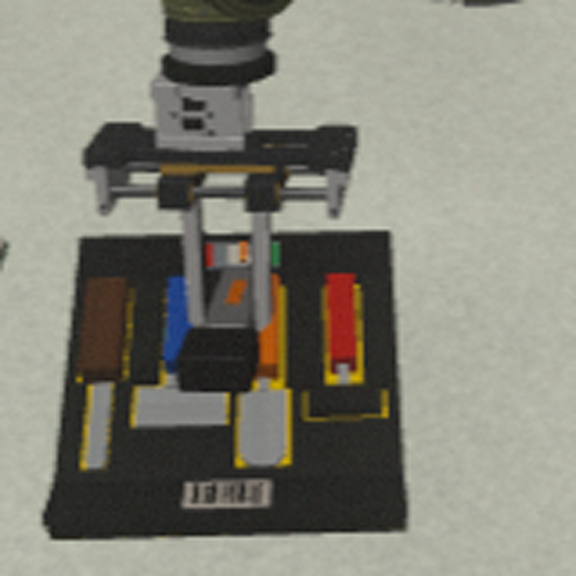

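The scanner head is squarely above the label at (227,493). Holding a little longer, then reversing out.

{"fn": "carry_out", "kwargs": {"plan": [[[0, 0, 0, 0, 0, 0, 0], [0, 0, 0, 0, 0, 0, 0], [0, 0, 0, 0, 0, 0, 0], [0, 0, 0, 0, 0, 0, 0], [0, 0, 0, 0, 0, 0, 0], [0, 0, 0, 0, 0, 0, 0], [0, 0, 0, 0, 0, 0, 0], [0, 0, 0, 0, 0, 0, 0], [0, 0, 0, 0, 0, 0, 0], [0, 0, 0, 0, 0, 0, 0], [0, 0, 0, 0, 0, 0, 0], [0, 0, 0, 0, 0, 0, 0], [0, 0, 0, 0, 0, 0, 0], [0, 0, 0, 0, 0, 0, 0], [0, 0, 0, 0, 0, 0, 0], [0, 0, 0, 0, 0, 0, 0], [0, 0, 0, 0, 0, 0, 0], [0, 0, 0, 0, 0, 0, 0]]]}}

```text
time_s: 44.75
ee_pos: [0.5689, -0.1429, 0.0866]
eef_rot: [3.086, 0.518, -3.127]
force: [-0.5, -0.4, -2.6]
grip_width: 0.0336
grip_force: 35.0
```

{"fn": "carry_out", "kwargs": {"plan": [[[-8.3, 0, -14.4, 0, 0, 0, 0], [-8.3, 0, -14.4, 0, 0, 0, 0], [-8.3, 0, -14.4, 0, 0, 0, 0], [-8.3, 0, -14.4, 0, 0, 0, 0], [-8.3, 0, -14.4, 0, 0, 0, 0], [-8.3, 0, -14.4, 0, 0, 0, 0], [0, 0, 0, 0, 0, -0.1, 0], [0, 0, 0, 0, 0.0872, 0, 0], [0, 0, 0, 0, 0.0872, 0, 0], [0, 0, 0, 0, 0.0872, 0, 0], [0, 0, 0, 0, 0.0872, 0, 0], [0, 0, 0, 0, 0.0872, 0, 0], [0, 0, 0, 0, 0.0872, 0, 0], [0, 0, 0, 0, 0, 0.084, 0], [0, 0, 0, 0, 0, 0.083, 0], [0, 0, 0, 0, 0, 0, 0], [0, 0, 0, 0, 0, 0, 0]]]}}

```text
time_s: 46.17
ee_pos: [0.5695, -0.1476, 0.186]
eef_rot: [-3.14, -0.003, 3.106]
force: [0.8, 0.3, -2.0]
grip_width: 0.0338
grip_force: 35.0
```

```bash
python3 - <<'E'
from h import *
o=telemetry.get_obs(); print(o['ee_pos'],o['eef_rot'],o['qpos'],o['grip_width']); go(.5389,-.3930,.0162,3.106)
E
python3 stripe.py w22 1
```

```text
[ 0.56950955 -0.14764621  0.18603078] [-3.14033369e+00 -2.62413274e-03  3.10628585e+00] [-0.31502469  0.40206501  1.42953389 -0.00200106  1.31216881 -1.85000198] 0.03379708944896908
turn first [-0.001 -0.003  0.   ] then shift mm [  21.9 -246.3  169.8] | shift in present axes [  21.5 -246.1  170.2]
w22 [ 267  183   20   74 1438] stripe centre in tool mm [ 23.3   0.4 -16.8]
```

{"fn": "carry_out", "kwargs": {"plan": [[[2.7, -30.8, 0, 0, 0, 0, 0], [2.7, -30.8, 0, 0, 0, 0, 0], [2.7, -30.8, 0, 0, 0, 0, 0], [2.7, -30.8, 0, 0, 0, 0, 0], [2.7, -30.8, 0, 0, 0, 0, 0], [2.7, -30.8, 0, 0, 0, 0, 0], [2.7, -30.8, 0, 0, 0, 0, 0], [2.7, -30.8, 0, 0, 0, 0, 0], [0, 0, 25, 0, 0, 0, 0], [0, 0, 25, 0, 0, 0, 0], [0, 0, 25, 0, 0, 0, 0], [0, 0, 25, 0, 0, 0, 0], [0, 0, 25, 0, 0, 0, 0], [0, 0, 14, 0, 0, 0, 0], [0, 0, 0, 0, 0, 0, 0], [0, 0, 0, 0, 0, 0, 0]]]}}

```text
time_s: 47.55
ee_pos: [0.5384, -0.3934, 0.048]
eef_rot: [-3.14, -0.003, 3.105]
force: [-0.0, -0.4, -1.4]
grip_width: 0.0338
grip_force: 35.0
```

```bash
python3 - <<'E'
from h import *
o=telemetry.get_obs(); print(o['ee_pos'],o['eef_rot'],o['force']); go(.5389,-.3932,.0162,3.106)
snap('wrist','w23')
d=cv2.cvtColor(cv2.imread('pics/w23_raw.png'),cv2.COLOR_BGR2HSV).astype(int); m=(d[...,1]>90)&(d[...,0]>50)&(d[...,0]<85); m[270:]=0; m[:,:200]=0; m[:,350:]=0
ys,xs=np.nonzero(m); print('green',xs.min(),xs.max(),ys.min(),ys.max()); held('w23',[((xs.min()+xs.max())/2,ys.min())],.014-o['ee_pos'][2],1)
E
python3 stripe.py w24 1
```

```text
[ 0.53836763 -0.39337056  0.04799439] [-3.14033572e+00 -2.61116649e-03  3.10471391e+00] [-0.03880511 -0.35798722 -1.41040002]
turn first [-0.001 -0.003 -0.001] then shift mm [-0.5  0.2 31.8] | shift in present axes [-0.6  0.2 31.8]
green 247 306 129 133
in tool frame mm [[69.9, 0.8, 34.1]]
w24 [ 267  183   20   74 1441] stripe centre in tool mm [ 23.7   0.5 -16.8]
```

{"fn": "carry_out", "kwargs": {"plan": [[[-0.5, 0, 12, 0, 0, 0, 0], [0, 0, 6, 0, 0, 0, 0], [0, 0, 2, 0, 0, 0, 0], [0, 0, 2, 0, 0, 0, 0], [0, 0, 2, 0, 0, 0, 0], [0, 0, 2, 0, 0, 0, 0], [0, 0, 2, 0, 0, 0, 0], [0, 0, 1.5, 0, 0, 0, 0], [0, 0, 1, 0, 0, 0, 0], [0, 0, 0.5, 0, 0, 0, 0], [0, 0, 0, 0, 0, 0, 0], [0, 0, 0, 0, 0, 0, 0]]]}}

```text
time_s: 48.65
ee_pos: [0.5387, -0.3933, 0.0166]
eef_rot: [-3.14, -0.002, 3.104]
force: [0.5, -1.0, -1.6]
grip_width: 0.0337
grip_force: 35.0
```

{"fn": "carry_out", "kwargs": {"plan": [[[0, 0, 0, 0, 0, 0, 54], [0, 0, 0, 0, 0, 0, 54], [0, 0, 0, 0, 0, 0, 54], [0, 0, 0, 0, 0, 0, 54], [0, 0, 0, 0, 0, 0, 54], [0, 0, -12, 0, 0, 0, 54], [0, 0, -25, 0, 0, 0, 54], [0, 0, -30, 0, 0, 0, 54], [0, 0, -30, 0, 0, 0, 54], [0, 0, -30, 0, 0, 0, 54], [25, 0, -10, 0, 0, 0, 54], [30, 15, 0, 0, 0, 0, 54], [30, 25, 0, 0, 0, 0, 54], [30, 25, 0, 0, 0, 0, 54], [0, 0, 0, 0, 0, 0, 54]]]}}

```text
time_s: 49.9
ee_pos: [0.4219, -0.3195, 0.1534]
eef_rot: [3.14, -0.006, 3.104]
force: [1.3, -0.9, 0.5]
grip_width: 0.0545
grip_force: 0.0
```

Run:
```python
from h import *
o=telemetry.get_obs(); print(o['ee_pos'],o['force'],o['grip_width']); snap('top','t9',crop=(250,110,440,252),s=4)
```

```text
[ 0.42187888 -0.31954322  0.15337106] [ 1.33697032 -0.94754756  0.46489477] 0.05449740897714489
```

View pics/t9.png

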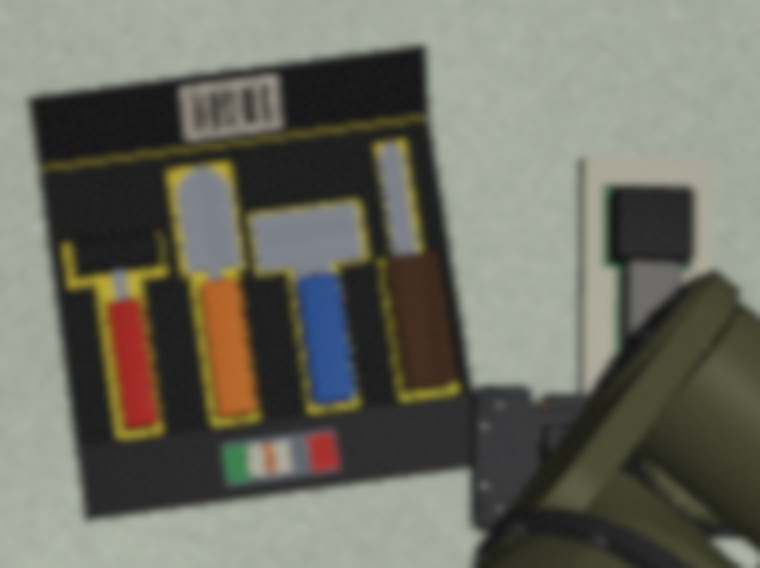

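All four tools are home, the switch is at green, and the scanner head matches its starting place in the dock at (650,225). Handing in.

```bash
python3 -c "
from h import *
print(ctrl.hand_in())"
```

```text
the job is handed in; nothing more can be done
None
```

The job is handed in at about 50 s: by my own measurements and pictures, all four tools are home, the lock is at green, the label was scanned for over 3 s, the scanner is back in its dock, and the jar and tube weren't touched; `hand_in` returned no verdict.

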